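Change the sticks in the clamshell charger, shut it and set the current

ROBOT

A 7-joint arm with a two-finger parallel gripper is mounted at the origin on the work surface. World frame = base frame: x ahead of the robot, y to its left, z up, the work surface at z = 0. Lengths are in m, angles in rad, forces in N, time in s.
With the tool pointing down it reaches from about 0.4 to 0.85 m from the base axis. Payload 4.5 kg.
Tool frame: the origin (TCP) lies at the very end of the fingers, on their centre line; the grasp point (between the pads) lies 19 mm behind it (robot.hold_point_z is the distance from the TCP to the grasp point, in m); z points along the fingers, y is the line along which they close (so a half turn about z gives the same grasp; the last joint's range is limited). The gripper opens to 85 mm and grips with 20 to 120 N. Pads are 22 mm wide; open, the fingers measure 114 mm over their backs; the gripper's body (76 mm by 85 mm) begins 54 mm behind the grasp point. The pads swing forward as they close: fully open they stand 13 mm farther back than shut.
Start: joints at [1.306, 0.689, -0.195, 1.565, 0.157, 0.902, -0.215], TCP at [0.184, -0.597, 0.231] pointing down, gripper open.
Joint ranges: [-3.01, 3.01], [-0.46, 2.08], [-1.47, 1.51], [0.13, 2.56], [-1, 4.14], [0.04, 2.09], [-2.66, 2.66]. Speed limits (rad/s): [2.57, 2.57, 3.14, 3.14, 3.14, 3.14, 3.14].

INTERFACE

Orientations are given as [roll, pitch, yaw] about the fixed x, y, z axes, in that order (R = Rz(yaw) Ry(pitch) Rx(roll)).
In Python, from plant import robot, imaging, workorder, nets gives the robot as it stands.
- The arm moves only by the tool carry_out, never from a script. Its argument "rows" is a list of rows, each a list of 5 numbers: the shift along the tool's x, y, z normalised to -1 to 1, where 1 is 25 mm, then the turn about the tool's z normalised to -1 to 1, where 1 is 5 degrees, then the opening, from 0 (shut) to 1 (fully open). In form: [[tx, ty, tz, roll, claw], ...]. A call has exactly 10 rows; each row shifts and turns the commanded pose from where the row before left it, along the tool's axes as they then stand; what a row does not reach is not made up. A row lasts 1/12 s, in which the tool goes at most 41.7 mm and 7.16 degrees, less where a joint would pass 70% of its speed; a pose out of reach is approached as far as the arm can. A call with a number of a shift or a turn outside -1 to 1 is refused whole. A call with a gripper value outside its range is refused whole. The fingers move at their own pace and stop on an object; "grip_force" is the grip in N (left out, the last holds). Time passes only in rows, so rows that do not move let the fingers close, or fill a call up. It gives the time, the measured TCP pose, the force, the opening and the grip force at its end, in the units of the state.
- robot.state(): the state, without advancing time (a new reading comes with each control period).
- imaging.get_image(name): name is "side" or "top"; returns the picture (420x560x3 uint8, red, green, blue); there is no depth.
- imaging.calibration(name): a dict with "fovy" (degrees; the focal length in pixels is half the picture's height over the tangent of half this angle, whatever the lens; pixels are square), "cx", "cy" (the principal point, pixels), "eye" and "rotation" of the camera in the world. Camera axes: x right, y up, looking along -z (the intrinsics and any distortion apply to the point x, -y, -z); pixel columns grow to the right and rows downward; lengths in m; the calibration is good to about 2 mm. A picture is of the moment at which its call begins. calibration takes no time and is no camera call.
- workorder.hand_in(): hands the job in; it is judged then, once.
Trained networks look in the newest picture that a camera, given by its name, has taken for a name from the list of things; names that differ only in an ending like _2 or _b are one class to them, and where a whole thing is asked for, a point or a joint stands for the part that bears it (a point fixed in the world has none). Each returns a list of dicts, best first, with "score" (0 to 1); they miss things now and then, are a little off and sometimes report something else, mostly with a low value. They report only what shows in the picture. A call takes as long as a camera call.
- nets.spot_in(query, camera): "bbox" ([left, top, right, bottom] in pixels, round what is visible of it).
- nets.trace(query, camera): "region" (420x560 bool, what is visible of it) and "bbox" ([left, top, right, bottom] in pixels, round what is visible of it).
The state is a dict: "time_s": time; "qpos": joint angles; "joint_vel": joint speeds; "joint_torque": joint torques, N m; "ee_pos": TCP position; "orientation": TCP orientation; "contact_force": force on the tool from outside, world axes, zero at the start; "moment": the same for the moment, N m; "gripper_width": opening from 0.0 (shut) to 1.0 (fully open); "grip_force": force on a finger pad.
Only numpy, scipy, OpenCV 4.12 (cv2) and the standard library are available. Lean on these libraries where they do the work, as an engineer would, in place of code of your own. Each camera call takes 0.05 s, during which the arm holds its last target. There are 200 camera calls.

TASK

Take the charged sticks out of the charger's bay and lay them flat in the empty steel tray, and lay every flat stick from the bench into its own pair of V-notches in the bay, level and fully down, copper button end towards the hinge. Then close the upper half shell fully, so that the two halves meet edge to edge, and only after that turn the current dial to mark 5, the long mark at half scale that points straight at the clamshell. Leave the lamp parts and tools on the bench where they lie.

Things in the scene. Friction and masses are not known exactly. Their poses are not given: they have to be found in the camera images.
- charger: clamshell cell charger, fixed to the bench. Origin at table level under the centre of its bay; +x to the hinge side, -x to the control deck, z up. Lower half: open bay 132 (x) by 222 (y) mm outside, walls 4 mm, rim 32 mm above the table, floor 6 mm. Control deck x = -66 to -166 mm, 30 mm high. Copper leaf contacts along the hinge wall, coil springs facing them (neither pushes)
- bay (a point): 30 mm above the charger's origin, axes as the charger's. Two ribs 8 mm thick run along y at x = -29 and +29 mm, each with four 90-degree V-notches at y = -72, -24, 24, 72 mm (V bottom 14, top 27 mm above the table). A seated stick lies along x, barrel in a pair of Vs, collars outside the ribs, 5 mm end play each way, axis 30 mm above the table
- shell (a joint): angle of the upper half shell, rad: 0 shut, rim on rim; grows as its free edge swings up; 1.57 upright, stop 2.3. A stiff friction hinge holds any angle; 1 to 4 N at the free edge moves it. 132 mm hinge to free edge, 222 wide, 24 deep; shut, its flat outer face is 56 mm above the table. The rubber pad inside clears seated sticks by 4 mm and strikes unseated ones
- shell_hinge (a point): middle of the hinge line, at x = 66 mm, 32 mm above the table in the charger's frame; the hinge line runs along the charger's y; axes as the charger's
- shell_tab (a point): centre of the black thumb tab at the middle of the upper shell's free edge: 60 mm wide, 9 mm thick, sticking out 20 mm; axes turn with the shell and are the charger's when shut; this point is 142 mm from the hinge line
- dial (a joint): angle of the current dial, rad, from 0 (mark 0) to 4.71 (mark 10), growing clockwise seen from above; marks every 0.471 rad, mark 5 at 2.356. It stays where it is left (friction 0.04 N m)
- dial_grip (a point): on the dial's axis at grip height, 67 mm up, at x = -118, y = -50 mm of the charger; turns with the dial: its black bar (42 long, 14 thick, 42 to 74 mm up) lies along x, pointer (white line) at the -x end. Round it on the deck are marks 0 to 10, clockwise over 270 degrees, long and thick at 0, 5, 10; at 5 the pointer faces straight to the clamshell (charger +x)
- stick0: flat cell stick, lying on the bench, None if absent: round barrel 22 mm across, bare for 76 mm, a black hexagonal collar at each end (28 mm over flats, 32 over corners, 12 long; stops rolling); 100 mm long, plus a copper button 12 mm wide, 4 mm long on one end only; 0.1 to 0.2 kg. Origin mid-axis, 14 mm above the table when lying flat; x along the axis to the button; y, z roll with it
- stick0_button (a point): centre of the face of stick0's copper button, 54 mm from its middle
- stick1: flat cell stick, lying on the bench, None if absent: round barrel 22 mm across, bare for 76 mm, a black hexagonal collar at each end (28 mm over flats, 32 over corners, 12 long; stops rolling); 100 mm long, plus a copper button 12 mm wide, 4 mm long on one end only; 0.1 to 0.2 kg. Origin mid-axis, 14 mm above the table when lying flat; x along the axis to the button; y, z roll with it
- stick1_button (a point): centre of the face of stick1's copper button, 54 mm from its middle
- stick2: flat cell stick, lying on the bench, None if absent: round barrel 22 mm across, bare for 76 mm, a black hexagonal collar at each end (28 mm over flats, 32 over corners, 12 long; stops rolling); 100 mm long, plus a copper button 12 mm wide, 4 mm long on one end only; 0.1 to 0.2 kg. Origin mid-axis, 14 mm above the table when lying flat; x along the axis to the button; y, z roll with it
- stick2_button (a point): centre of the face of stick2's copper button, 54 mm from its middle
- full0: charged cell stick, None if absent: the same kind of stick as the flat ones, but it lies in a pair of notches in the charger's bay at the start; origin mid-axis, x along the axis to its copper button
- full1: charged cell stick, None if absent: the same kind of stick as the flat ones, but it lies in a pair of notches in the charger's bay at the start; origin mid-axis, x along the axis to its copper button
- tray: plain open steel tray for charged sticks, fixed on the bench: 145 (x) by 150 (y) mm outside, walls 4 mm thick and 20 mm high, floor 4 mm thick; origin at the centre of its underside. A stick on its floor has its axis 18 mm above the table
- headpiece: bystander: silver lamp headpiece, round, 68 mm wide, 34 mm high; origin at the centre of its underside
- lens: bystander: smoked glass lens disc, 58 mm wide, 8 mm high; origin at the centre of its underside
- gasket: bystander: black rubber gasket ring, 60 mm wide, 4 mm high; origin at the centre of its underside
- terminal: bystander: copper angle terminal, 30 by 12 by 17 mm; origin at the centre of its underside
- driver: bystander: screwdriver, 160 mm long; origin at the centre of its underside
- brush: bystander: brush, 150 mm long; origin at the centre of its underside

How it is judged:
On the way, in this order (a step that is already met when the one before it is completed fails the run):
1. every charged stick lies in the tray, every flat one level in its own pair of notches, button towards the hinge (x of stick0 in the frame of charger between -0.008 and 0.008 m and z of stick0 in the frame of charger between 0.0266 and 0.0326 m and (y of stick0 in the frame of charger between -0.076 and -0.068 m or y of stick0 in the frame of charger between -0.028 and -0.02 m or y of stick0 in the frame of charger between 0.02 and 0.028 m or y of stick0 in the frame of charger between 0.068 and 0.076 m) and angle between the x axis of each of stick0, stick1, stick2 and the x axis of charger, either way round below 0.07 rad and x of each of stick0_button, stick1_button, stick2_button in the frame of charger above 0.03 m and x of stick1 in the frame of charger between -0.008 and 0.008 m and z of stick1 in the frame of charger between 0.0266 and 0.0326 m and (y of stick1 in the frame of charger between -0.076 and -0.068 m or y of stick1 in the frame of charger between -0.028 and -0.02 m or y of stick1 in the frame of charger between 0.02 and 0.028 m or y of stick1 in the frame of charger between 0.068 and 0.076 m) and x of stick2 in the frame of charger between -0.008 and 0.008 m and z of stick2 in the frame of charger between 0.0266 and 0.0326 m and (y of stick2 in the frame of charger between -0.076 and -0.068 m or y of stick2 in the frame of charger between -0.028 and -0.02 m or y of stick2 in the frame of charger between 0.02 and 0.028 m or y of stick2 in the frame of charger between 0.068 and 0.076 m) and x of full0 in the frame of tray between -0.062 and 0.062 m and y of full0 in the frame of tray between -0.064 and 0.064 m and z of full0 in the frame of tray between 0.012 and 0.026 m and angle between full0's own x axis and vertical between 1.47 and 1.67 rad and x of full1 in the frame of tray between -0.062 and 0.062 m and y of full1 in the frame of tray between -0.064 and 0.064 m and z of full1 in the frame of tray between 0.012 and 0.026 m and angle between full1's own x axis and vertical between 1.47 and 1.67 rad), for 0.3 s.
2. the clamshell is shut on the sticks, edge to edge (value of joint shell below 0.025 rad), for 0.2 s.
3. the dial is at mark 5 (value of joint dial between 2.236 and 2.476 rad), for 0.2 s.
At the end, for the whole second after the job is handed in: Charged sticks lie flat inside the tray; each flat one lies in its own notch pair (within 8 mm along, 4 mm across, 3 mm in height, 0.07 rad, copper button to the hinge), the shell is shut to under 0.025 rad (3 mm gap), and the dial is within 0.12 rad of mark 5 (all of step 1 and all of step 3 and value of joint shell below 0.025 rad); the robot touches nothing.
It fails at once if a lamp part or bench tool is shifted by more than 60 mm (distance of any of headpiece, lens, gasket, terminal, driver, brush from where it was at the start of the episode above 0.06 m).
Of stick0, stick1, stick2 only 2 to 3 are there at a start; the rules pass over those that are not, and their reading is None.
Of full0, full1 only 1 to 2 are there at a start; the rules pass over those that are not, and their reading is None.
At some moment in a run one of stick0, stick1, stick2 may be knocked a few centimetres aside while the robot is not near it.
Once in a run the grip may slacken for a moment while it holds something.
It also fails if it takes over 192 s, if anything falls off the work surface, if the arm or the gripper's body presses on something with over 40 N, if the wrist force passes 120 N, or if a joint passes its speed limit or range.

## Working session

There is one attempt and no reset: what is moved stays moved. The work goes in short steps, Python scripts to look and compute and a tool call to move; the robot and the scene stay as the last step left them, time stands still between calls to the robot, and variables do not carry over. Pictures are saved under pics/ and viewed, at most 14 in all, crops included, and the job is handed in when it is done.

Besides the shell and the picture viewer there is one more tool, called after "Call:" as a command line: name --pt "numbers of a row" for each row, then --argument value for the rest. carry_out: Moves the arm, as the interface text tells. Scaled input: -1 to 1 covers 25 mm each way for a shift and 5 degrees each way for a turn. Its arguments: {"type":"object","properties":{"rows":{"type":"array"},"grip_force":{"type":"number"}},"required":["rows"]}

```bash
ls; mkdir -p pics
cat > h.py <<'E'
import numpy as np, cv2
from plant import robot, imaging, workorder, nets
def cal(n):
    c=imaging.calibration(n); f=210/np.tan(np.radians(c['fovy'])/2)
    return c,f,np.array(c['eye']),np.array(c['rotation'])
def proj(n,P):
    c,f,e,R=cal(n); q=(np.atleast_2d(P)-e)@R
    return np.c_[c['cx']+f*q[:,0]/-q[:,2], c['cy']-f*q[:,1]/-q[:,2]]
def ray(n,uv):
    c,f,e,R=cal(n); uv=np.atleast_2d(uv).astype(float)
    d=np.c_[(uv[:,0]-c['cx'])/f,-(uv[:,1]-c['cy'])/f,-np.ones(len(uv))]@R.T
    return e,d
def onz(n,uv,z):
    e,d=ray(n,uv); return e+d*((z-e[2])/d[:,2])[:,None]
def tri(uv1,uv2,n1='side',n2='top'):
    e1,d1=ray(n1,uv1);e2,d2=ray(n2,uv2);d1=d1[0];d2=d2[0]
    s=np.linalg.lstsq(np.c_[d1,-d2],e2-e1,rcond=None)[0]
    a=e1+s[0]*d1;b=e2+s[1]*d2
    return (a+b)/2,np.linalg.norm(a-b)
def snap(n,fn):
    im=imaging.get_image(n); cv2.imwrite('pics/'+fn,im[:,:,::-1]); return im
E
python3 - <<'E'
from h import *
for n in('side','top'):
    snap(n,n+'0.png'); print(n,imaging.calibration(n))
print(robot.state())
for q in ['stick0','full0','tray','dial','shell_tab','charger']:
    for n in('side','top'):
        print(q,n,[(np.round(d['bbox'],0).tolist(),round(d['score'],2)) for d in nets.spot_in(q,n)])
E
```

```text
pics
side {'fovy': 48.292815495505664, 'cx': 278.92478745911086, 'cy': 220.93152474347886, 'eye': array([0.12290346, 0.80915581, 0.69490548]), 'rotation': array([ 0.94964652,  0.02157216, -2.57232724])}
top {'fovy': 49.263724068497424, 'cx': 275.85888210722896, 'cy': 211.3199981429161, 'eye': array([0.42649769, 0.11477638, 1.1135306 ]), 'rotation': array([ 0.15526403, -0.02353732, -1.55861483])}
{'time_s': 0.1, 'qpos': array([ 1.30579803,  0.68984448, -0.19448661,  1.56625466,  0.15732722,
        0.90252331, -0.21511568]), 'joint_vel': array([ 0.00283264, -0.00147656,  0.00092339, -0.00371188,  0.00109876,
       -0.00073288,  0.00042393]), 'joint_torque': array([-3.56775927e-03, -5.40603447e+01, -1.27146766e+00, -1.58986580e+01,
        9.39201156e-03,  4.40828037e-03,  1.87473734e-05]), 'ee_pos': array([ 0.18373948, -0.59676497,  0.23059423]), 'orientation': array([-3.13996265e+00,  1.71785582e-04,  2.98851923e-01]), 'contact_force': array([-0.54674054, -0.52482021,  0.34054898]), 'moment': array([ 0.00026237, -0.02696547, -0.01021918]), 'grip_force': 0.0, 'gripper_width': 1.0032928674788442}
stick0 side [([201.0, 281.0, 238.0, 322.0], 0.84), ([263.0, 303.0, 287.0, 359.0], 0.79)]
stick0 top [([162.0, 202.0, 205.0, 217.0], 0.58), ([160.0, 252.0, 203.0, 278.0], 0.56)]
full0 side []
full0 top [([156.0, 252.0, 203.0, 275.0], 0.7), ([386.0, 238.0, 430.0, 251.0], 0.58)]
tray side [([215.0, 219.0, 304.0, 279.0], 0.57)]
tray top [([228.0, 165.0, 296.0, 233.0], 0.7)]
dial side [([357.0, 196.0, 374.0, 220.0], 0.76), ([352.0, 173.0, 378.0, 199.0], 0.29)]
dial top [([345.0, 258.0, 363.0, 276.0], 0.58)]
shell_tab side [([353.0, 123.0, 440.0, 193.0], 0.98), ([263.0, 295.0, 278.0, 310.0], 0.62)]
shell_tab top [([434.0, 204.0, 494.0, 308.0], 0.69), ([202.0, 242.0, 216.0, 247.0], 0.22)]
charger side [([301.0, 125.0, 440.0, 244.0], 0.68)]
charger top [([333.0, 202.0, 494.0, 312.0], 0.64), ([385.0, 238.0, 432.0, 251.0], 0.44)]
```

```bash
python3 - <<'E'
s=open('h.py').read()
s=s.replace("np.array(c['rotation'])","Ro.from_euler('xyz',c['rotation']).as_matrix()").replace("import numpy as np, cv2","import numpy as np, cv2\nfrom scipy.spatial.transform import Rotation as Ro")
open('h.py','w').write(s)
import cv2
for n in('side','top'):
    cv2.imwrite(f'pics/{n}0b.png',cv2.resize(cv2.imread(f'pics/{n}0.png'),(800,600),interpolation=cv2.INTER_CUBIC))
E
python3 -c "
from h import *
print(proj('top',[[.184,-.597,.231],[0,0,0],[.5,0,0],[.5,.3,0]]),proj('side',[[.184,-.597,.231],[0,0,0],[.5,0,0]]))"
```

```text
[[646.76750059 420.09461385]
 [312.6930536  474.42769676]
 [312.63533495 252.99667281]
 [188.79987542 251.29293778]] [[547.15427297  92.23858577]
 [568.22339437 323.92429205]
 [334.63545312 240.94868747]]
```

View pics/top0b.png

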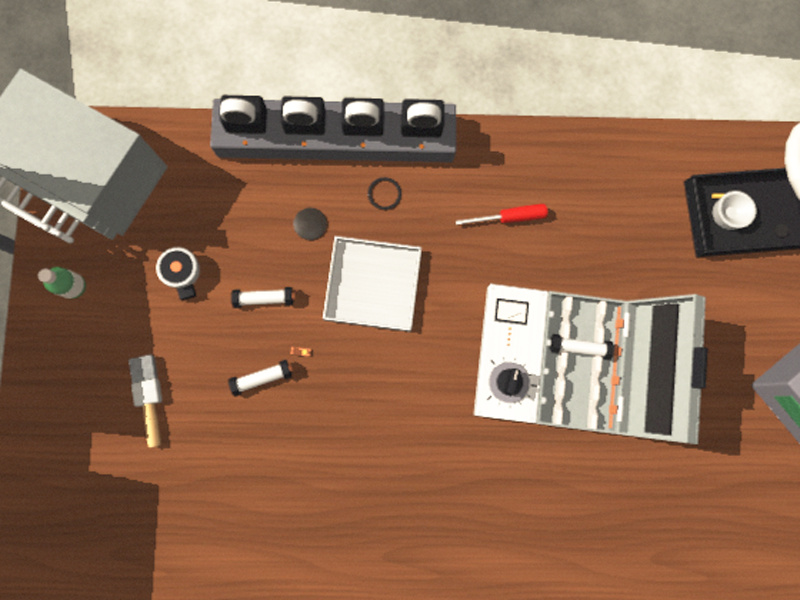

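View pics/side0b.png

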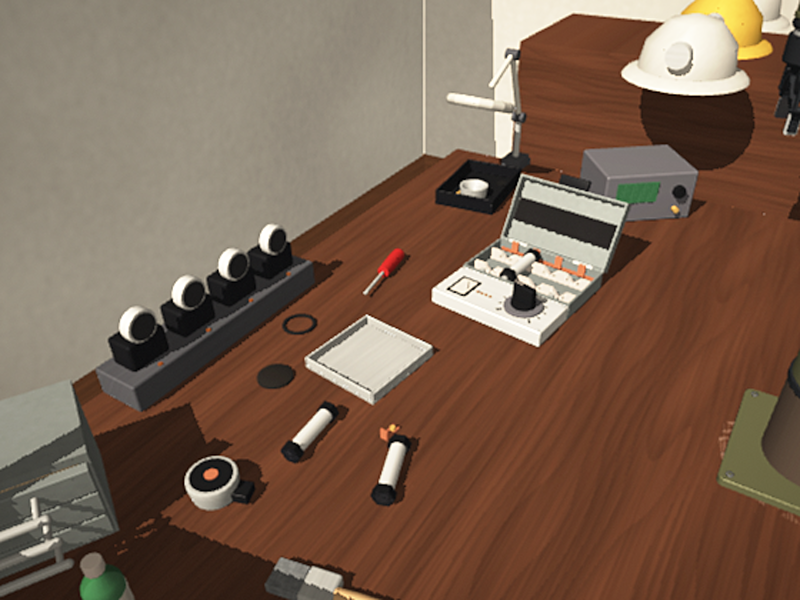

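Run:
```python
import cv2
t=cv2.imread('pics/top0.png');s=cv2.imread('pics/side0.png')
def c(im,x0,y0,x1,y1,k):
    o=cv2.resize(im[y0:y1,x0:x1],None,fx=k,fy=k,interpolation=cv2.INTER_CUBIC)
    for x in range((x0+19)//20*20,x1,20): cv2.putText(o,str(x),((x-x0)*k,10),0,.4,(0,0,255)); cv2.line(o,((x-x0)*k,12),((x-x0)*k,18),(0,0,255))
    for y in range((y0+19)//20*20,y1,20): cv2.putText(o,str(y),(0,(y-y0)*k),0,.4,(0,0,255)); cv2.line(o,(24,(y-y0)*k),(30,(y-y0)*k),(0,0,255))
    return o
cv2.imwrite('pics/c1.png',c(t,330,195,500,315,4)); cv2.imwrite('pics/c2.png',c(s,295,120,445,245,4))
a=c(t,150,160,300,285,5); cv2.imwrite('pics/c3.png',a[:600,:800])
```

```text
(no output)
```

View pics/c1.png

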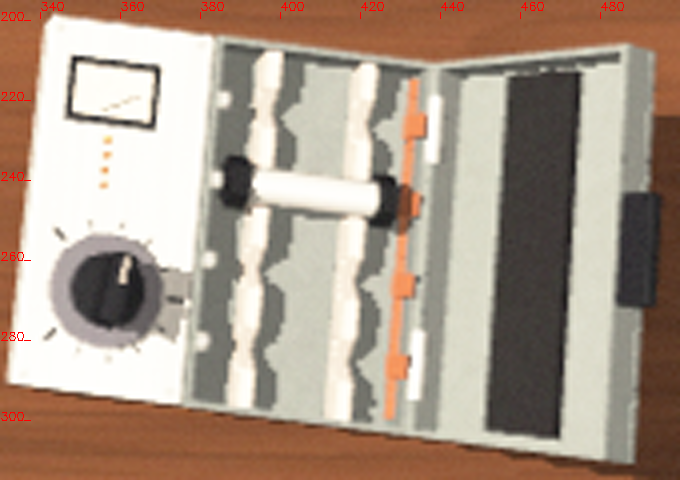

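View pics/c2.png

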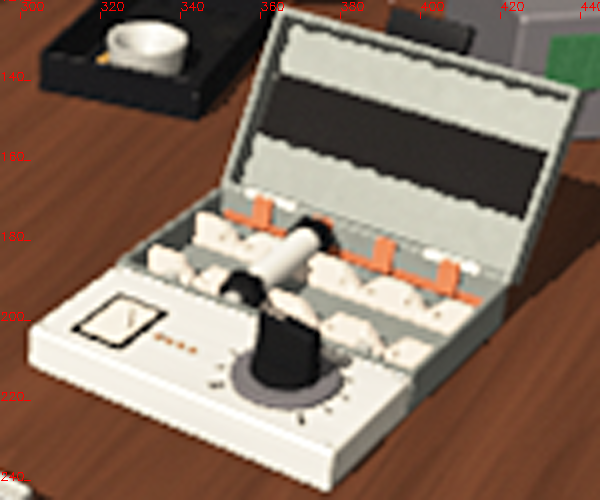

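View pics/c3.png

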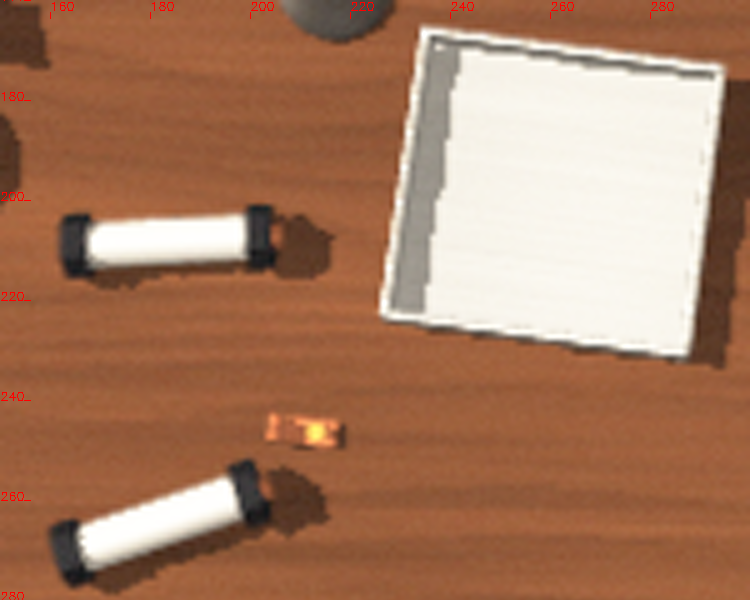

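```bash
cat > fit.py <<'E'
from h import *
from scipy.optimize import least_squares
def fitpose(model,obs):
    # obs: list (cam,(u,v),(lx,ly,lz))
    def pts(p):
        R=Ro.from_euler('z',p[2]).as_matrix()
        return [R@np.array(l)+[p[0],p[1],p[3]] for _,_,l in obs]
    def res(p):
        return np.concatenate([proj(c,P)[0]-uv for (c,uv,_),P in zip(obs,pts(p))])
    r=least_squares(res,model,loss='soft_l1'); return r.x,r.fun.reshape(-1,2)
E
python3 - <<'E'
from fit import *
T,S='top','side'
ch=[(T,(341.2,198.8),(-.166,.111,.03)),(T,(332,290.5),(-.166,-.111,.03)),(T,(383.7,204),(-.066,.111,.031)),(T,(375.5,295.5),(-.066,-.111,.031)),
(S,(302.5,203.7),(-.166,.111,.03)),(S,(378.2,236.7),(-.166,-.111,.03)),(S,(324.5,186.2),(-.066,.111,.031)),(S,(398,215),(-.066,-.111,.031))]
for nm,o,g in(('charger',ch,[.4,-.25,-1.5,0]),):
    p,r=fitpose(g,o);print(nm,p.round(4));print(r.round(1))
tr=[(T,(234.6,165.6),(-.0725,.075,.02)),(T,(295,173.4),(.0725,.075,.02)),(T,(288,231.4),(.0725,-.075,.02)),(T,(226.4,223.6),(-.0725,-.075,.02)),
(S,(256.9,221.9),(.0725,.075,.02)),(S,(303,244.3),(.0725,-.075,.02)),(S,(213.5,252),(-.0725,.075,.02)),(S,(261,273),(-.0725,-.075,.02))]
for k in range(2):
    o=tr if k==0 else [(c,uv,(l[0]*150/145,l[1]*145/150,l[2])) for c,uv,l in tr]
    p,r=fitpose([.6,.1,-1.6,0],o);print('tray',p.round(4));print(r.round(1))
for q in('stick0','full0'):
    for n in('side','top'):
        for d in nets.trace(q,n):
            m=d['region'];v,u=np.nonzero(m);c=np.array([u.mean(),v.mean()])
            w,V=np.linalg.eigh(np.cov(np.array([u,v])));a=V[:,1];t=(np.c_[u,v]-c)@a
            e=[c+a*(t.min()-.5),c+a*(t.max()+.5)]
            print(q,n,round(d['score'],2),c.round(1),np.round(e,1).tolist(),m.sum(), onz(n,np.array([c]+e),.014 if q[0]=='s' else .03).round(3).tolist())
E
```

```text
charger [ 0.502  -0.2221 -1.6837 -0.0066]
[[ 1.1 -0.1]
 [ 0.6  0.3]
 [-0.5 -0.1]
 [-0.7  0.6]
 [-0.4 -0.2]
 [-0.2 -1.5]
 [-0.4  0.9]
 [ 0.2  0.4]]
tray [ 0.632   0.1278 -1.6939 -0.0069]
[[ 1.5 -1.5]
 [-0.7 -1.2]
 [-1.7  0.7]
 [ 0.5  0.3]
 [-1.3 -0.4]
 [ 0.4  0.3]
 [ 0.1 -1.6]
 [ 1.4  4.8]]
tray [ 0.6316  0.1278 -1.6857 -0.0074]
[[ 0.1 -0.2]
 [-0.  -0.1]
 [-0.2 -0.2]
 [-0.2 -0.4]
 [-0.  -0.2]
 [ 0.3 -0.6]
 [ 0.3 -0.2]
 [ 0.3  5.2]]
stick0 side 0.69 [272.8 328.6] [[280.9, 303.1], [265.1, 353.2]] 686 [[0.469, 0.316, 0.014], [0.492, 0.252, 0.014], [0.45, 0.372, 0.014]]
stick0 side 0.69 [215.5 301.9] [[233.1, 282.2], [198.8, 320.7]] 652 [[0.607, 0.318, 0.014], [0.611, 0.253, 0.014], [0.603, 0.374, 0.014]]
stick0 side 0.62 [271.7 301.8] [[278.7, 297.5], [265.7, 305.5]] 90 [[0.51, 0.259, 0.014], [0.504, 0.241, 0.014], [0.514, 0.273, 0.014]]
stick0 top 0.72 [180.7 264.5] [[203.5, 256.9], [159.4, 271.7]] 472 [[0.467, 0.316, 0.014], [0.486, 0.262, 0.014], [0.45, 0.365, 0.014]]
stick0 top 0.66 [183.2 208. ] [[205.5, 206.9], [161.3, 209.1]] 435 [[0.604, 0.316, 0.014], [0.607, 0.262, 0.014], [0.6, 0.368, 0.014]]
stick0 top 0.29 [356.5 267.2] [[359.3, 257.3], [353.7, 276.7]] 284 [[0.467, -0.104, 0.014], [0.49, -0.111, 0.014], [0.444, -0.097, 0.014]]
full0 side 0.72 [364.3 184.3] [[376.1, 175.3], [351.6, 194.0]] 238 [[0.529, -0.229, 0.03], [0.521, -0.29, 0.03], [0.537, -0.167, 0.03]]
full0 top 0.72 [406.2 242.8] [[429.8, 245.5], [383.4, 240.1]] 512 [[0.525, -0.221, 0.03], [0.52, -0.277, 0.03], [0.531, -0.166, 0.03]]
full0 top 0.45 [415.4 254.2] [[494.3, 262.1], [334.9, 246.1]] 14385 [[0.499, -0.242, 0.03], [0.482, -0.43, 0.03], [0.515, -0.05, 0.03]]
full0 top 0.38 [181.4 264.1] [[203.7, 256.6], [159.6, 271.3]] 468 [[0.468, 0.311, 0.03], [0.486, 0.26, 0.03], [0.45, 0.361, 0.03]]
```

```bash
cat >> fit.py <<'E'
def fit3(g,obs):
    def pts(p): 
        R=Ro.from_euler('z',p[2]).as_matrix(); return [R@np.array(l)+[p[0],p[1],0] for _,_,l in obs]
    def res(p): return np.concatenate([proj(c,P)[0]-uv for (c,uv,_),P in zip(obs,pts(p))])
    r=least_squares(res,g,loss='soft_l1'); return r.x,r.fun.reshape(-1,2)
T,S='top','side'
ch=[(T,(341.2,198.8),(-.166,.111,.03)),(T,(332,290.5),(-.166,-.111,.03)),(T,(383.7,204),(-.066,.111,.031)),(T,(375.5,295.5),(-.066,-.111,.031)),
(S,(302.5,203.7),(-.166,.111,.03)),(S,(378.2,236.7),(-.166,-.111,.03)),(S,(324.5,186.2),(-.066,.111,.031)),(S,(398,215),(-.066,-.111,.031))]
tr=[(T,(234.6,165.6),(-.075,.0725,.02)),(T,(295,173.4),(.075,.0725,.02)),(T,(288,231.4),(.075,-.0725,.02)),(T,(226.4,223.6),(-.075,-.0725,.02)),
(S,(256.9,221.9),(.075,.0725,.02)),(S,(303,244.3),(.075,-.0725,.02)),(S,(213.5,252),(-.075,.0725,.02))]
E
python3 - <<'E'
from fit import *
for nm,o,g in(('ch',ch,[.5,-.22,-1.68]),('tr',tr,[.63,.13,-1.68])):
    for c in((T,S),(T,),(S,)):
        p,r=fit3(g,[x for x in o if x[0] in c]);print(nm,c,p.round(4),r.round(1).tolist())
p=fit3([.5,-.22,-1.68],ch)[0]
R=Ro.from_euler('z',p[2]).as_matrix()
loc=lambda P:R.T@(np.array(P)-[p[0],p[1],0])
print('full ends',[loc(q).round(4) for q in onz('top',[(429.8,245.5),(383.4,240.1)],.03)])
# rib-wall/notch check: shell top-edge corners, for angle
for a in np.arange(1.5,2.3,.1):
    w=[R@np.array([.066-.132*np.cos(a),y,.032+.132*np.sin(a)])+[p[0],p[1],0] for y in(.111,-.111)]
    print(round(a,1),proj('top',w).round(0).tolist(),proj('side',w).round(0).tolist())
for q in([-.118,-.05,.03],[-.118,-.05,.074]): 
    w=R@np.array(q)+[p[0],p[1],0]; print(w,proj('top',w),proj('side',w))
E
```

```text
ch ('top', 'side') [ 0.5009 -0.2194 -1.6846] [[0.4, -0.2], [-0.2, 0.7], [-0.9, -0.2], [-1.2, 1.2], [-0.5, -1.7], [0.0, -3.0], [-0.4, -0.6], [0.5, -1.1]]
ch ('top',) [ 0.5022 -0.2206 -1.681 ] [[0.7, -0.5], [0.5, 0.4], [-0.6, -0.6], [-0.5, 0.7]]
ch ('side',) [ 0.4968 -0.2132 -1.6925] [[-0.6, -0.4], [-0.1, -1.1], [-0.1, 0.6], [0.8, 0.7]]
tr ('top', 'side') [ 0.6296  0.1289 -1.6815] [[-0.7, -0.1], [-0.4, -0.2], [-0.4, 0.1], [-0.8, 0.2], [0.0, -2.2], [0.8, -2.7], [0.3, -2.0]]
tr ('top',) [ 0.6297  0.1275 -1.6827] [[-0.1, -0.1], [0.2, -0.2], [0.1, 0.2], [-0.2, 0.1]]
tr ('side',) [ 0.6259  0.1367 -1.6938] [[-0.0, -0.2], [0.6, -0.0], [-0.6, 0.1]]
full ends [array([0.0552, 0.0253, 0.03  ]), array([-0.0564,  0.0239,  0.03  ])]
1.5 [[456.0, 201.0], [449.0, 306.0]] [[352.0, 125.0], [429.0, 147.0]]
1.6 [[462.0, 201.0], [455.0, 307.0]] [[354.0, 123.0], [431.0, 145.0]]
1.7 [[468.0, 202.0], [461.0, 308.0]] [[357.0, 122.0], [433.0, 143.0]]
1.8 [[473.0, 203.0], [467.0, 309.0]] [[359.0, 121.0], [435.0, 142.0]]
1.9 [[478.0, 204.0], [472.0, 309.0]] [[361.0, 121.0], [437.0, 142.0]]
2.0 [[483.0, 205.0], [477.0, 310.0]] [[364.0, 121.0], [439.0, 142.0]]
2.1 [[487.0, 207.0], [481.0, 310.0]] [[366.0, 122.0], [440.0, 143.0]]
2.2 [[491.0, 208.0], [485.0, 311.0]] [[367.0, 123.0], [442.0, 144.0]]
[ 0.4645876  -0.09644251  0.03      ] [[354.73859315 267.77336994]] [[366.01574044 215.23750274]]
[ 0.4645876  -0.09644251  0.074     ] [[358.50109215 267.13497128]] [[367.5970279  200.26321353]]
```

Call:
carry_out --pt "0 0 0 -1 0.6" --pt "0 0 0 -1 0.6" --pt "0 0 0 -1 0.6" --pt "0 0 0 -1 0.6" --pt "0 0 0 -1 0.6" --pt "0 0 0 -1 0.6" --pt "0 0 0 -1 0.6" --pt "0 0 0 -1 0.6" --pt "0 0 0 -1 0.6" --pt "0 0 0 -1 0.6"

```text
time_s: 1.73
ee_pos: [0.1839, -0.5974, 0.2313]
orientation: [-3.142, 0.0, 1.176]
contact_force: [-0.1, -0.2, 0.6]
gripper_width: 0.597
grip_force: 0.0
```

Call:
carry_out --pt "0 0 0 -1 0.6" --pt "0 0 0 -1 0.6" --pt "0 0 0 -1 0.6" --pt "0 0 0 -0.3 0.6" --pt "0.9 0.66 0 0 0.6" --pt "0.9 0.66 0 0 0.6" --pt "0.9 0.66 0 0 0.6" --pt "0.9 0.66 0 0 0.6" --pt "0.9 0.66 0 0 0.6" --pt "0.9 0.66 0 0 0.6" --grip_force 50

```text
time_s: 2.57
ee_pos: [0.2981, -0.4732, 0.2314]
orientation: [3.141, 0.0, 1.458]
contact_force: [0.4, -0.2, -0.3]
gripper_width: 0.597
grip_force: 0.0
```

Call:
carry_out --pt "0.9 0.66 0 0 0.6" --pt "0.9 0.66 0 0 0.6" --pt "0.9 0.66 0 0 0.6" --pt "0.9 0.66 0 0 0.6" --pt "0.9 0.66 0 0 0.6" --pt "0.9 0.66 0 0 0.6" --pt "0.9 0.66 0 0 0.6" --pt "0.9 0.66 0 0 0.6" --pt "0.9 0.66 0 0 0.6" --pt "0.9 0.66 0 0 0.6"

```text
time_s: 3.4
ee_pos: [0.4873, -0.2679, 0.2314]
orientation: [3.141, 0.0, 1.458]
contact_force: [1.1, -0.1, 0.2]
gripper_width: 0.601
grip_force: 0.0
```

Call:
carry_out --pt "0.7 0.45 0 0 0.6" --pt "0.7 0.45 0 0 0.6" --pt "0.6 0.44 0 0 0.6" --pt "0 0 0.9 0 0.6" --pt "0 0 0.9 0 0.6" --pt "0 0 0.9 0 0.6" --pt "0 0 0.9 0 0.6" --pt "0 0 0.9 0 0.6" --pt "0 0 0.4 0 0.6" --pt "0 0 0 0 0.6"

```text
time_s: 4.23
ee_pos: [0.5237, -0.2225, 0.1068]
orientation: [-3.137, -0.001, 1.459]
contact_force: [0.9, 0.6, 0.3]
gripper_width: 0.602
grip_force: 0.0
```

Run:
```python
from h import *
s=robot.state();print(s['ee_pos'],s['orientation'])
p=s['ee_pos'];ims=[]
for n in('top','side'):
    im=imaging.get_image(n)[:,:,::-1];k=5
    u,v=proj(n,p)[0]; x0,y0=int(u)-40,int(v)-55; print(n,u,v,x0,y0)
    o=cv2.resize(im[y0:y0+110,x0:x0+80],None,fx=k,fy=k,interpolation=cv2.INTER_CUBIC)
    cv2.circle(o,(int((u-x0+.5)*k),int((v-y0+.5)*k)),3,(0,0,255),-1);ims.append(o)
cv2.imwrite('pics/g1.png',np.hstack(ims))
```

```text
[ 0.5237295  -0.22253778  0.10678502] [-3.13729933e+00 -5.19882518e-04  1.45881719e+00]
top 417.62956388109035 240.54816817938413 377 185
side 367.53496933811664 160.6835588733901 327 105
```

View pics/g1.png

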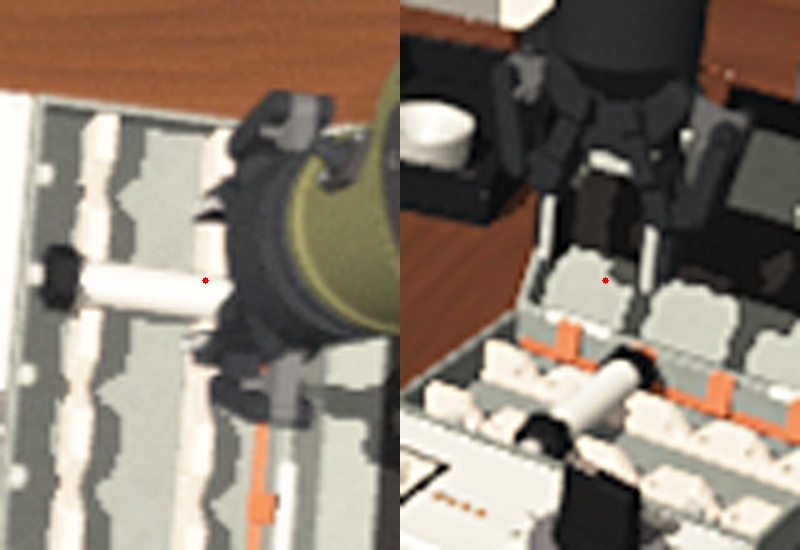

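Call:
carry_out --pt "0 0.08 0.7 0 0.6" --pt "0 0 0.7 0 0.6" --pt "0 0 0.7 0 0.6" --pt "0 0 0.7 0 0.6" --pt "0 0 0.5 0 0.6" --pt "0 0 0.15 0 0.6" --pt "0 0 0 0 0" --pt "0 0 0 0 0" --pt "0 0 0 0 0" --pt "0 0 0 0 0" --grip_force 60

```text
time_s: 5.17
ee_pos: [0.5266, -0.2233, 0.0238]
orientation: [-3.141, 0.001, 1.459]
contact_force: [-2.7, 2.0, 4.4]
gripper_width: 0.229
grip_force: 58.6
```

Call:
carry_out --pt "0 0 0 0 0" --pt "0 0 0 0 0" --pt "0 0 -0.4 0 0" --pt "0 0 -0.4 0 0" --pt "0 0 -0.8 0 0" --pt "0 0 -0.8 0 0" --pt "0 0 -0.8 0 0" --pt "0 0 -0.8 0 0" --pt "0 0 0 0 0" --pt "0 0 0 0 0"

```text
time_s: 6.0
ee_pos: [0.5285, -0.2236, 0.1245]
orientation: [3.137, 0.001, 1.459]
contact_force: [-0.8, -0.0, -1.1]
gripper_width: 0.23
grip_force: 58.9
```

Call:
carry_out --pt "0.9 0.15 0 0 0" --pt "0.9 0.15 0 0 0" --pt "0.9 0.15 0 0 0" --pt "0.9 0.15 0 0 0" --pt "0.9 0.15 0 0 0" --pt "0.9 0.15 0 0 0" --pt "0.9 0.15 0 0 0" --pt "0.9 0.15 0 0 0" --pt "0.9 0.15 0 0 0" --pt "0.9 0.15 0 0 0"

```text
time_s: 6.83
ee_pos: [0.589, -0.0027, 0.1216]
orientation: [-3.14, 0.0, 1.46]
contact_force: [0.0, -0.1, -1.5]
gripper_width: 0.229
grip_force: 58.9
```

Call:
carry_out --pt "0.9 0.15 0 0 0" --pt "0.9 0.15 0 0 0" --pt "0.9 0.15 0 0 0" --pt "0.9 0.15 0 0 0" --pt "0.9 0.15 0 0 0" --pt "0.9 0.2 0 0 0" --pt "0 0 0.9 0 0" --pt "0 0 0.9 0 0" --pt "0 0 0.9 0 0" --pt "0 0 0.6 0 0"

```text
time_s: 7.67
ee_pos: [0.6262, 0.1272, 0.0369]
orientation: [-3.138, 0.002, 1.46]
contact_force: [-0.7, 0.5, -1.2]
gripper_width: 0.227
grip_force: 61.6
```

Run:
```python
from fit import *
s=robot.state();print(s['ee_pos'],s['gripper_width'],s['grip_force'])
imaging.get_image('top')
for d in nets.trace('stick0','top'): v,u=np.nonzero(d['region']); print(d['score'],onz('top',[(u.mean(),v.mean())],.014),d['bbox'])
```

```text
[0.62619909 0.12724207 0.0368663 ] 0.2271586357642743 61.570504903793335
0.93 [[0.4680658  0.31354492 0.014     ]] [160.5, 252.4, 203.8, 279.3]
0.69 [[0.60383351 0.31461099 0.014     ]] [162.3, 200.1, 204.3, 217.2]
```

Call:
carry_out --pt "0 0 0.5 0 0" --pt "0 0 0.3 0 0" --pt "0 0 0.1 0 0" --pt "0 0 0 0 0" --pt "0 0 0 0 0" --pt "0 0 0 0 0.6" --pt "0 0 0 0 0.6" --pt "0 0 0 0 0.6" --pt "0 0 -0.5 0 0.6" --pt "0 0 -0.9 0 0.6"

```text
time_s: 8.6
ee_pos: [0.6263, 0.1272, 0.0515]
orientation: [-3.137, 0.002, 1.46]
contact_force: [-0.2, -0.7, -0.9]
gripper_width: 0.601
grip_force: 0.0
```

Call:
carry_out --pt "0 0 -0.9 0 0.6" --pt "0 0 -0.9 0 0.6" --pt "0 0 -0.9 0 0.6" --pt "0 0 0 0 0.6" --pt "0 0 0 0 0.6" --pt "0 0 0 0 0.6" --pt "0 0 0 0 0.6" --pt "0 0 0 0 0.6" --pt "0 0 0 0 0.6" --pt "0 0 0 0 0.6"

```text
time_s: 9.43
ee_pos: [0.6277, 0.1278, 0.1193]
orientation: [-3.14, 0.0, 1.46]
contact_force: [-0.2, 0.5, -0.6]
gripper_width: 0.595
grip_force: 0.0
```

```bash
cat >> h.py <<'E'
def sticks(q='stick0',z=.014,cams=('top','side')):
    for n in cams:
        im=imaging.get_image(n)
        for d in nets.trace(q,n):
            v,u=np.nonzero(d['region']);c,(w,h),a=cv2.minAreaRect(np.c_[u,v].astype(np.float32))
            b=cv2.boxPoints((c,(w,h),a)); L=max(w,h)
            e=b[0]-b[1] if np.linalg.norm(b[0]-b[1])>np.linalg.norm(b[1]-b[2]) else b[1]-b[2]
            e=e/np.linalg.norm(e)*L/2; P=onz(n,[c,np.array(c)-e,np.array(c)+e],z); D=P[2]-P[1]
            print(n,round(d['score'],2),'px',np.round(c,1),'world',P[0].round(4),'yaw',round(np.arctan2(D[1],D[0])%np.pi,3),'len',round(np.linalg.norm(D),3))
E
python3 - <<'E'
from h import *
print(robot.state()['ee_pos'])
sticks(); print('full');sticks('full0',.018)
E
```

```text
[0.6276964  0.12775609 0.11932692]
top 0.88 px [183.5 208. ] world [0.6036 0.3149 0.014 ] yaw 1.642 len 0.104
top 0.55 px [181.6 264.3] world [0.4679 0.3135 0.014 ] yaw 1.925 len 0.106
side 0.85 px [216.2 301.6] world [0.6061 0.3167 0.014 ] yaw 1.64 len 0.115
side 0.82 px [273.6 328.2] world [0.4688 0.3146 0.014 ] yaw 1.884 len 0.123
side 0.39 px [365.5 206.5] world [ 0.4902 -0.1539  0.014 ] yaw 1.991 len 0.089
side 0.22 px [224.4 411.6] world [0.441  0.5009 0.014 ] yaw 0.263 len 0.13
full
top 0.66 px [255.1 197.1] world [0.6326 0.142  0.018 ] yaw 1.545 len 0.079
side 0.89 px [258.3 246.2] world [0.6321 0.1293 0.018 ] yaw 1.488 len 0.122
side 0.55 px [216.3 301.8] world [0.6029 0.3199 0.018 ] yaw 1.621 len 0.114
```

Call:
carry_out --pt "0 0 0 -1 0.6" --pt "0 0 0 -1 0.6" --pt "0.85 -0.05 0 -0.06 0.6" --pt "0.85 -0.05 0 0 0.6" --pt "0.85 -0.05 0 0 0.6" --pt "0.85 -0.05 0 0 0.6" --pt "0.85 -0.05 0 0 0.6" --pt "0.85 -0.05 0 0 0.6" --pt "0.85 -0.05 0 0 0.6" --pt "0.85 -0.05 0 0 0.6"

```text
time_s: 10.67
ee_pos: [0.6064, 0.2978, 0.1201]
orientation: [3.141, 0.0, 1.639]
contact_force: [0.0, -0.7, 1.1]
gripper_width: 0.602
grip_force: 0.0
```

Call:
carry_out --pt "0.8 -0.02 0 0 0.6" --pt "0 0 0.9 0 0.6" --pt "0 0 0.9 0 0.6" --pt "0 0 0.9 0 0.6" --pt "0 0 0.5 0 0.6" --pt "0 0 0 0 0.6" --pt "0 0 0 0 0.6" --pt "0 0 0 0 0.6" --pt "0 0 0 0 0.6" --pt "0 0 0 0 0.6"

```text
time_s: 11.5
ee_pos: [0.6056, 0.3172, 0.0415]
orientation: [3.139, -0.001, 1.639]
contact_force: [0.2, 0.3, 0.1]
gripper_width: 0.6
grip_force: 0.0
```

Run:
```python
from h import *
s=robot.state();print(s['ee_pos'],s['orientation'])
sticks()
p=s['ee_pos'];ims=[]
for n in('top','side'):
    im=imaging.get_image(n)[:,:,::-1];k=5
    u,v=proj(n,p)[0]; x0,y0=int(u)-40,int(v)-55
    o=cv2.resize(im[y0:y0+110,x0:x0+80],None,fx=k,fy=k,interpolation=cv2.INTER_CUBIC)
    cv2.circle(o,(int((u-x0+.5)*k),int((v-y0+.5)*k)),3,(0,0,255),-1);ims.append(o)
cv2.imwrite('pics/g2.png',np.hstack(ims))
```

```text
[0.605602   0.31721021 0.04153199] [ 3.13940364e+00 -1.22046690e-03  1.63896520e+00]
top 0.49 px [162.9 270.8] world [0.4521 0.3568 0.014 ] yaw 0.507 len 0.029
side 0.98 px [272.7 328.5] world [0.4698 0.3161 0.014 ] yaw 1.939 len 0.126
side 0.79 px [216.8 302.3] world [0.604  0.3175 0.014 ] yaw 1.581 len 0.112
side 0.6 px [395.9 150.8] world [ 0.5374 -0.4891  0.014 ] yaw 2.977 len 0.274
```

View pics/g2.png

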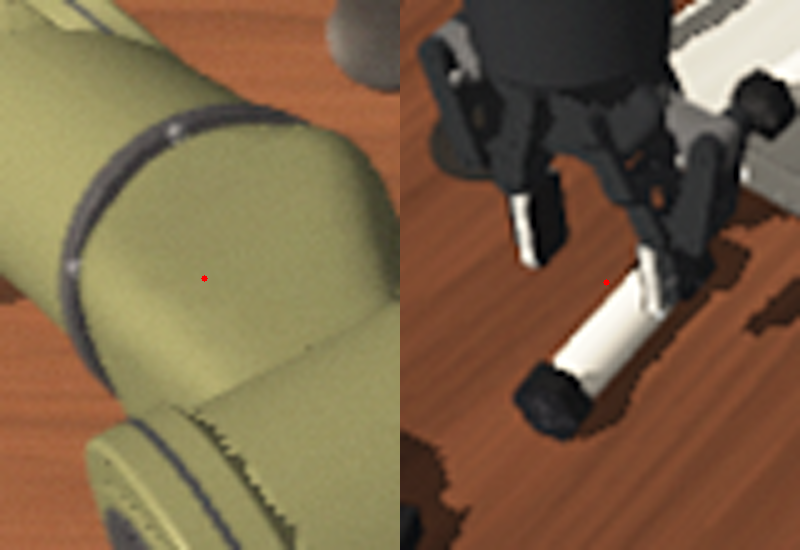

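Call:
carry_out --pt "0 0 0.6 0 0.6" --pt "0 0 0.6 0 0.6" --pt "0 0 0.16 0 0.6" --pt "0 0 0 0 0.6" --pt "0 0 0 0 0" --pt "0 0 0 0 0" --pt "0 0 0 0 0" --pt "0 0 0 0 0" --pt "0 0 0 0 0" --pt "0 0 0 0 0"

```text
time_s: 12.63
ee_pos: [0.6051, 0.317, 0.0066]
orientation: [3.141, -0.001, 1.639]
contact_force: [-0.3, 0.3, 2.3]
gripper_width: 0.231
grip_force: 58.8
```

Call:
carry_out --pt "0 0 -0.3 0 0" --pt "0 0 -0.6 0 0" --pt "0 0 -0.8 0 0" --pt "0 0 -0.8 0 0" --pt "0 0 -0.8 0 0" --pt "0 0 -0.8 0 0" --pt "0 0 -0.8 0 0" --pt "0 0 0 0 0" --pt "0 0 0 0 0" --pt "0 0 0 0 0"

```text
time_s: 13.47
ee_pos: [0.6042, 0.3161, 0.1283]
orientation: [-3.141, 0.001, 1.639]
contact_force: [-0.9, -0.2, -2.3]
gripper_width: 0.232
grip_force: 58.8
```

Call:
carry_out --pt "0 0 0 1 0" --pt "0 0 0 1 0" --pt "0 0 0 0.05 0" --pt "-0.9 0 0 0 0" --pt "-0.9 0 0 0 0" --pt "-0.9 0 0 0 0" --pt "-0.9 0 0 0 0" --pt "-0.9 0 0 0 0" --pt "-0.9 0 0 0 0" --pt "-0.9 0 0 0 0"

```text
time_s: 14.3
ee_pos: [0.5864, 0.1588, 0.1276]
orientation: [-3.14, 0.001, 1.463]
contact_force: [-1.3, 0.2, -1.4]
gripper_width: 0.231
grip_force: 58.9
```

Call:
carry_out --pt "-0.9 -0.07 0 0 0" --pt "-0.9 -0.07 0 0 0" --pt "-0.9 -0.07 0 0 0" --pt "-0.9 -0.07 0 0 0" --pt "-0.9 -0.07 0 0 0" --pt "-0.9 -0.07 0 0 0" --pt "-0.9 -0.07 0 0 0" --pt "-0.9 -0.07 0 0 0" --pt "-0.9 -0.07 0 0 0" --pt "-0.9 -0.07 0 0 0"

```text
time_s: 15.13
ee_pos: [0.5443, -0.0626, 0.1278]
orientation: [-3.14, 0.0, 1.463]
contact_force: [0.1, -0.3, -1.7]
gripper_width: 0.232
grip_force: 58.9
```

Call:
carry_out --pt "-0.9 0 0 0 0" --pt "-0.9 0 0 0 0" --pt "-0.9 0 0 0 0" --pt "-0.9 0 0 0 0" --pt "-0.9 0 0 0 0" --pt "-0.9 0 0 0 0" --pt "-0.9 0 0 0 0" --pt "0 0 0 0 0" --pt "0 0 0 0 0" --pt "0 0 0 0 0"

```text
time_s: 15.97
ee_pos: [0.5276, -0.217, 0.1281]
orientation: [-3.141, -0.001, 1.462]
contact_force: [-0.0, 1.0, -1.0]
gripper_width: 0.232
grip_force: 58.9
```

Call:
carry_out --pt "-0.25 -0.03 0 0 0" --pt "0 0 0.8 0 0" --pt "0 0 0.8 0 0" --pt "0 0 0.8 0 0" --pt "0 0 0.6 0 0" --pt "0 0 0.4 0 0" --pt "0 0 0.3 0 0" --pt "0 0 0.2 0 0" --pt "0 0 0 0 0" --pt "0 0 0 0 0"

```text
time_s: 16.8
ee_pos: [0.5268, -0.2242, 0.0314]
orientation: [3.141, 0.0, 1.461]
contact_force: [-0.2, -0.3, -1.8]
gripper_width: 0.234
grip_force: 58.9
```

Call:
carry_out --pt "0 0 0.2 0 0" --pt "0 0 0.1 0 0" --pt "0 0 0.06 0 0" --pt "0 0 0 0 0" --pt "0 0 0 0 0" --pt "0 0 0 0 0" --pt "0 0 0 0 0" --pt "0 0 0 0 0" --pt "0 0 0 0 0" --pt "0 0 0 0 0"

```text
time_s: 17.63
ee_pos: [0.5264, -0.2243, 0.0221]
orientation: [3.141, 0.0, 1.46]
contact_force: [0.3, 0.5, -0.7]
gripper_width: 0.227
grip_force: 59.1
```

Nearly in contact; lower 1 mm more, release narrowly and lift.

Call:
carry_out --pt "0 0 0.05 0 0" --pt "0 0 0 0 0" --pt "0 0 0 0 0.32" --pt "0 0 0 0 0.36" --pt "0 0 0 0 0.4" --pt "0 0 0 0 0.4" --pt "0 0 -0.4 0 0.45" --pt "0 0 -0.8 0 0.45" --pt "0 0 -0.9 0 0.45" --pt "0 0 -0.9 0 0.45"

```text
time_s: 18.47
ee_pos: [0.526, -0.2241, 0.0969]
orientation: [-3.141, -0.0, 1.461]
contact_force: [0.7, -0.4, -1.0]
gripper_width: 0.45
grip_force: 0.0
```

Call:
carry_out --pt "0 0 -0.9 0 0.6" --pt "1 0 0 0 0.6" --pt "1 0 0 0 0.6" --pt "1 0 0 0 0.6" --pt "1 0 0 0 0.6" --pt "1 0 0 0 0.6" --pt "1 0 0 0 0.6" --pt "1 0 0 0 0.6" --pt "1 0 0 0 0.6" --pt "1 0 0 0 0.6"

```text
time_s: 19.3
ee_pos: [0.5512, 0.0007, 0.1189]
orientation: [3.141, 0.0, 1.46]
contact_force: [0.2, 0.2, -0.9]
gripper_width: 0.602
grip_force: 0.0
```

Run:
```python
from fit import *
print(robot.state()['ee_pos']); sticks()
print('z=.03');sticks('full0',.03)
P=np.array([.5022,-.2206,0]);R=Ro.from_euler('z',-1.681).as_matrix()
print((R@[0,.024,.03]+P))
im=cv2.imread if 0 else imaging.get_image('top')[:,:,::-1]
a=cv2.resize(im[195:320,330:500],None,fx=4,fy=4,interpolation=cv2.INTER_CUBIC);cv2.imwrite('pics/p1.png',a)
```

```text
[0.55119768 0.00065324 0.11894394]
top 0.58 px [182.  264.1] world [0.4684 0.3124 0.014 ] yaw 1.917 len 0.104
side 0.64 px [364.4 184.1] world [ 0.5386 -0.2552  0.014 ] yaw 1.474 len 0.125
side 0.61 px [273.7 328.3] world [0.4685 0.3146 0.014 ] yaw 1.89 len 0.125
z=.03
top 0.79 px [260.6 199.6] world [0.6244 0.1283 0.03  ] yaw 1.475 len 0.104
side 0.59 px [258.9 246.1] world [0.622  0.1403 0.03  ] yaw 1.499 len 0.12
side 0.28 px [191.5 262. ] world [0.7169 0.2623 0.03  ] yaw 0.544 len 0.055
[ 0.52605441 -0.22323954  0.03      ]
```

View pics/p1.png

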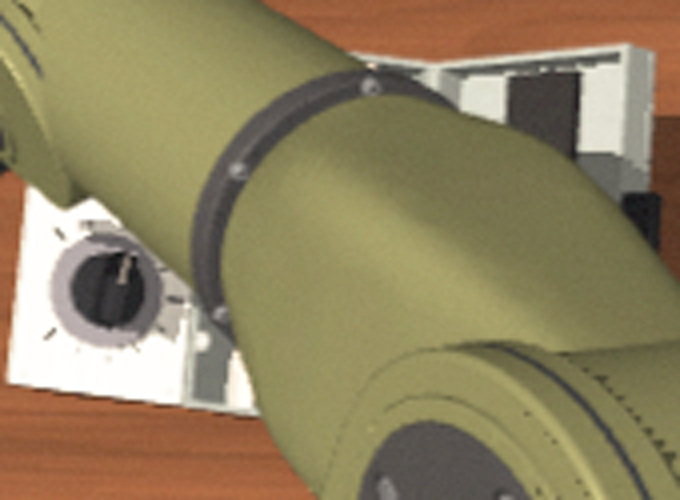

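Call:
carry_out --pt "0 0 0 -1 0.6" --pt "0 0 0 -1 0.6" --pt "0 0 0 -1 0.6" --pt "0 0 0 -1 0.6" --pt "0 0 0 -1 0.6" --pt "0 0 0 -0.1 0.6" --pt "0.95 0.07 0 0 0.6" --pt "0.95 0.07 0 0 0.6" --pt "0.95 0.07 0 0 0.6" --pt "0.95 0.07 0 0 0.6"

```text
time_s: 20.58
ee_pos: [0.5264, 0.0916, 0.1183]
orientation: [3.142, 0.0, 1.901]
contact_force: [0.7, 0.4, -0.2]
gripper_width: 0.596
grip_force: 0.0
```

Call:
carry_out --pt "0.95 0.07 0 0 0.6" --pt "0.95 0.07 0 0 0.6" --pt "0.95 0.07 0 0 0.6" --pt "0.95 0.07 0 0 0.6" --pt "0.95 0.07 0 0 0.6" --pt "0.95 0.07 0 0 0.6" --pt "0.95 0.07 0 0 0.6" --pt "0.95 0.07 0 0 0.6" --pt "0.95 0.07 0 0 0.6" --pt "0.6 0.06 0 0 0.6"

```text
time_s: 21.42
ee_pos: [0.4668, 0.316, 0.1185]
orientation: [3.141, -0.002, 1.905]
contact_force: [0.1, 0.1, 0.2]
gripper_width: 0.601
grip_force: 0.0
```

Call:
carry_out --pt "0 0 0.8 0 0.6" --pt "0 0 0.8 0 0.6" --pt "0 0 0.8 0 0.6" --pt "0 0 0.6 0 0.6" --pt "0 0 0 0 0.6" --pt "0 0 0 0 0.6" --pt "0 0 0 0 0.6" --pt "0 0 0 0 0.6" --pt "0 0 0 0 0.6" --pt "0 0 0 0 0.6"

```text
time_s: 22.25
ee_pos: [0.4683, 0.3134, 0.0441]
orientation: [3.14, -0.0, 1.905]
contact_force: [0.0, 0.2, -0.0]
gripper_width: 0.596
grip_force: 0.0
```

Run:
```python
from h import *
s=robot.state();print(s['ee_pos'],s['orientation'])
sticks(cams=('side',))
p=s['ee_pos'];ims=[]
for n in('side',):
    im=imaging.get_image(n)[:,:,::-1];k=5
    u,v=proj(n,p)[0]; x0,y0=int(u)-60,int(v)-55
    o=cv2.resize(im[y0:y0+110,x0:x0+120],None,fx=k,fy=k,interpolation=cv2.INTER_CUBIC)
    cv2.circle(o,(int((u-x0+.5)*k),int((v-y0+.5)*k)),3,(0,0,255),-1);ims.append(o)
cv2.imwrite('pics/g3.png',np.hstack(ims))
```

```text
[0.46826904 0.31336369 0.04411335] [ 3.14017500e+00 -4.14205697e-04  1.90487184e+00]
side 0.77 px [364.9 184.2] world [ 0.5374 -0.2557  0.014 ] yaw 1.445 len 0.127
side 0.63 px [273.6 328.4] world [0.4687 0.3149 0.014 ] yaw 1.897 len 0.124
```

View pics/g3.png

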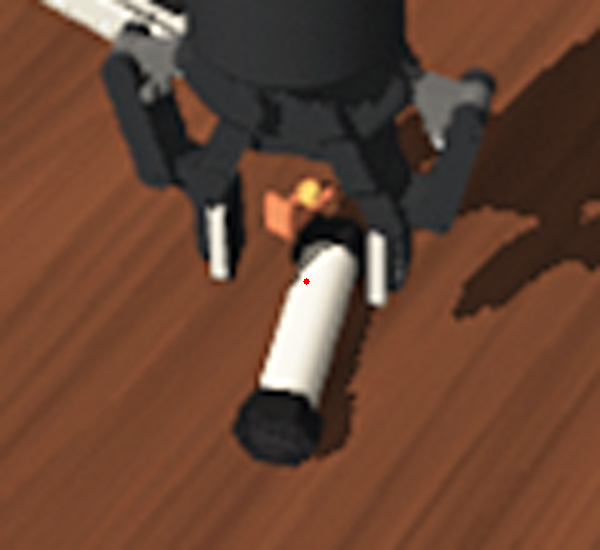

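Call:
carry_out --pt "0.04 0 0.6 0 0.6" --pt "0 0 0.6 0 0.6" --pt "0 0 0.26 0 0.6" --pt "0 0 0 0 0.6" --pt "0 0 0 0 0" --pt "0 0 0 0 0" --pt "0 0 0 0 0" --pt "0 0 0 0 0" --pt "0 0 0 0 0" --pt "0 0 0 0 0"

```text
time_s: 23.23
ee_pos: [0.4679, 0.3145, 0.0077]
orientation: [3.14, -0.0, 1.905]
contact_force: [-0.2, -0.7, 6.7]
gripper_width: 0.229
grip_force: 59.0
```

Call:
carry_out --pt "0 0 -0.3 0 0" --pt "0 0 -0.6 0 0" --pt "0 0 -0.8 0 0" --pt "0 0 -0.8 0 0" --pt "0 0 -0.8 0 0" --pt "0 0 -0.8 0 0" --pt "0 0 -0.8 0 0" --pt "0 0 0 0 0" --pt "0 0 0 0 0" --pt "0 0 0 0 0"

```text
time_s: 24.07
ee_pos: [0.467, 0.3133, 0.1287]
orientation: [-3.14, 0.001, 1.905]
contact_force: [0.2, -0.9, -1.5]
gripper_width: 0.23
grip_force: 58.9
```

Call:
carry_out --pt "0 0 0 1 0" --pt "0 0 0 1 0" --pt "0 0 0 1 0" --pt "0 0 0 1 0" --pt "0 0 0 1 0" --pt "0 0 0 0.09 0" --pt "-0.9 0.12 0 0 0" --pt "-0.9 0.12 0 0 0" --pt "-0.9 0.12 0 0 0" --pt "-0.9 0.12 0 0 0"

```text
time_s: 24.9
ee_pos: [0.4688, 0.222, 0.1283]
orientation: [-3.14, 0.001, 1.464]
contact_force: [-0.2, 0.2, -1.8]
gripper_width: 0.228
grip_force: 58.9
```

Call:
carry_out --pt "-0.9 0.12 0 0 0" --pt "-0.9 0.12 0 0 0" --pt "-0.9 0.12 0 0 0" --pt "-0.9 0.12 0 0 0" --pt "-0.9 0.12 0 0 0" --pt "-0.9 0.12 0 0 0" --pt "-0.9 0.12 0 0 0" --pt "-0.9 0.12 0 0 0" --pt "-0.9 0.12 0 0 0" --pt "-0.9 0.12 0 0 0"

```text
time_s: 25.73
ee_pos: [0.4741, -0.0048, 0.1285]
orientation: [-3.14, 0.0, 1.464]
contact_force: [0.7, 1.5, -1.5]
gripper_width: 0.233
grip_force: 58.9
```

Call:
carry_out --pt "-0.9 0.12 0 0 0" --pt "-0.9 0.12 0 0 0" --pt "-0.9 0.12 0 0 0" --pt "-0.9 0.12 0 0 0" --pt "-0.9 0.12 0 0 0" --pt "-0.9 0.12 0 0 0" --pt "-0.9 0.12 0 0 0" --pt "-0.9 0.12 0 0 0" --pt "-0.9 0.12 0 0 0" --pt "0 0 0 0 0"

```text
time_s: 26.57
ee_pos: [0.4779, -0.2142, 0.1281]
orientation: [-3.14, 0.004, 1.455]
contact_force: [-0.1, -0.3, -1.8]
gripper_width: 0.229
grip_force: 59.0
```

Call:
carry_out --pt "-0.17 0.04 0 0 0" --pt "0 0 0.8 0 0" --pt "0 0 0.8 0 0" --pt "0 0 0.8 0 0" --pt "0 0 0.6 0 0" --pt "0 0 0.4 0 0" --pt "0 0 0.3 0 0" --pt "0 0 0.2 0 0" --pt "0 0 0 0 0" --pt "0 0 0 0 0"

```text
time_s: 27.4
ee_pos: [0.4802, -0.212, 0.0321]
orientation: [3.141, 0.0, 1.462]
contact_force: [0.8, 0.5, -1.5]
gripper_width: 0.23
grip_force: 59.0
```

Call:
carry_out --pt "0 0 0.17 0 0" --pt "0 0 0.1 0 0" --pt "0 0 0.05 0 0" --pt "0 0 0 0 0" --pt "0 0 0 0 0" --pt "0 0 0 0 0" --pt "0 0 0 0 0" --pt "0 0 0 0 0" --pt "0 0 0 0 0" --pt "0 0 0 0 0"

```text
time_s: 28.23
ee_pos: [0.4799, -0.2124, 0.0238]
orientation: [-3.142, 0.0, 1.461]
contact_force: [0.1, -1.4, -1.3]
gripper_width: 0.233
grip_force: 59.0
```

Call:
carry_out --pt "0 0 -0.8 0 0" --pt "-0.12 -0.02 0 0 0" --pt "-0.12 0 0 0 0" --pt "0 0 0 0 0" --pt "0 0 0 0 0" --pt "0 0 0 0 0" --pt "0 0 0 0 0" --pt "0 0 0 0 0" --pt "0 0 0 0 0" --pt "0 0 0 0 0"

```text
time_s: 29.07
ee_pos: [0.4788, -0.2179, 0.0437]
orientation: [-3.141, -0.0, 1.461]
contact_force: [0.1, -0.6, -1.1]
gripper_width: 0.227
grip_force: 61.0
```

Run:
```python
from h import *
s=robot.state();print(s['ee_pos'],s['orientation'])
sticks(cams=('side',),z=.03)
im=imaging.get_image('side')[:,:,::-1]
cv2.imwrite('pics/g4.png',cv2.resize(im[150:250,300:430],None,fx=6,fy=6,interpolation=cv2.INTER_CUBIC))
```

```text
[ 0.47879254 -0.21792758  0.04368289] [-3.14148635e+00 -7.04265609e-05  1.46147489e+00]
side 0.74 px [375.3 187.8] world [ 0.4963 -0.2277  0.03  ] yaw 1.527 len 0.089
side 0.55 px [362.3 184.8] world [ 0.5326 -0.2242  0.03  ] yaw 1.546 len 0.114
```

View pics/g4.png

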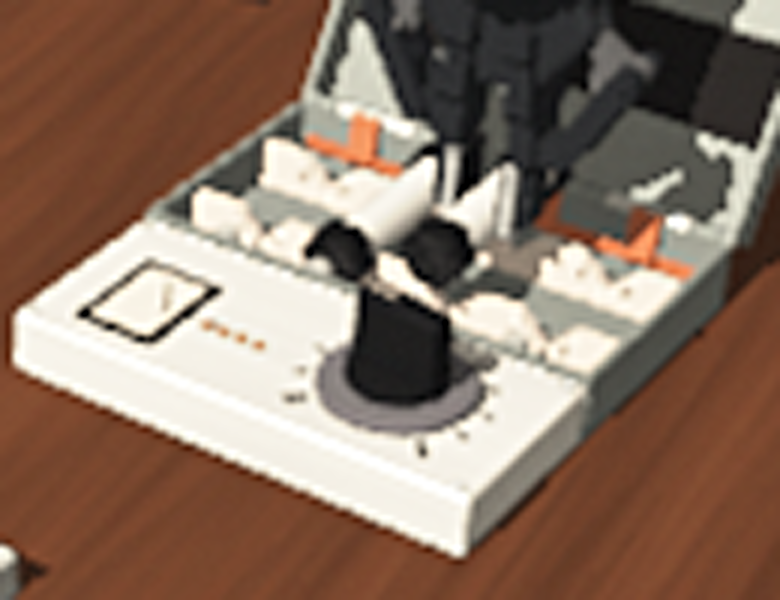

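Call:
carry_out --pt "0 0 0.4 0 0" --pt "0 0 0.26 0 0" --pt "0 0 0.15 0 0" --pt "0 0 0.05 0 0" --pt "0 0 0 0 0" --pt "0 0 0 0 0" --pt "0 0 0 0 0" --pt "0 0 0 0 0" --pt "0 0 0 0 0" --pt "0 0 0 0 0"

```text
time_s: 30.05
ee_pos: [0.4789, -0.218, 0.0229]
orientation: [3.141, 0.0, 1.461]
contact_force: [-1.3, 1.1, 11.1]
gripper_width: 0.229
grip_force: 62.6
```

Call:
carry_out --pt "0 0 0 0 0.3" --pt "0 0 0 0 0.34" --pt "0 0 0 0 0.36" --pt "0 0 0 0 0.36" --pt "0 0 -0.4 0 0.36" --pt "0 0 -0.8 0 0.36" --pt "0 0 -0.9 0 0.36" --pt "0 0 -0.9 0 0.36" --pt "0 0 -0.9 0 0.36" --pt "0 0 -0.9 0 0.36"

```text
time_s: 30.88
ee_pos: [0.4784, -0.2181, 0.144]
orientation: [-3.141, 0.0, 1.461]
contact_force: [0.5, -0.1, -1.0]
gripper_width: 0.363
grip_force: 0.0
```

Call:
carry_out --pt "0 0 -1 0 0" --pt "0 0 -1 0 0" --pt "0 0 -1 0 0" --pt "0 0 -1 0 0" --pt "0 0 0 0 0" --pt "-0.5 -1 0 0 0" --pt "-0.5 -1 0 0 0" --pt "-0.5 -1 0 0 0" --pt "-0.5 -1 0 0 0" --pt "-0.5 -1 0 0 0"

```text
time_s: 31.72
ee_pos: [0.346, -0.2666, 0.2424]
orientation: [-3.141, 0.0, 1.462]
contact_force: [-0.3, -0.4, 0.8]
gripper_width: -0.001
grip_force: 0.0
```

Run:
```python
from h import *
s=robot.state();print(s['ee_pos'],s['orientation'],s['qpos'])
sticks(cams=('side',),z=.03)
im=imaging.get_image('side')[:,:,::-1];im2=imaging.get_image('top')[:,:,::-1]
a=cv2.resize(im[110:250,300:445],None,fx=3,fy=3,interpolation=cv2.INTER_CUBIC);b=cv2.resize(im2[180:320,330:450],None,fx=3,fy=3,interpolation=cv2.INTER_CUBIC)
cv2.imwrite('pics/g5.png',np.hstack([a,b]))
```

```text
[ 0.34596186 -0.26658783  0.24235301] [-3.14095791e+00  1.48198583e-04  1.46170706e+00] [ 0.94277229  0.4773739  -0.57967963  2.0784853   0.40383415  0.69616122
 -0.01002168]
side 0.82 px [380.4 190.1] world [ 0.4799 -0.2238  0.03  ] yaw 1.491 len 0.129
side 0.72 px [364.4 184.2] world [ 0.5288 -0.23    0.03  ] yaw 1.446 len 0.127
```

View pics/g5.png

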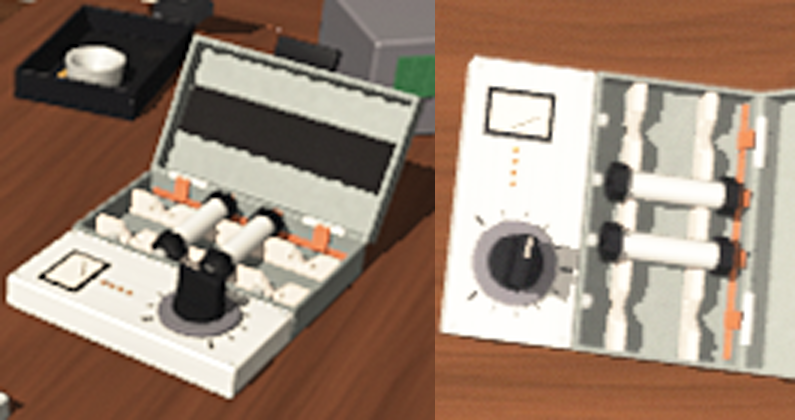

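Call:
carry_out --pt "-0.9 0 0 0 0" --pt "-0.9 0 0 0 0" --pt "-0.9 1 0 0 0" --pt "-0.9 1 0 0 0" --pt "-0.9 1 0 0 0" --pt "-0.8 1 0 0 0" --pt "0 1 0 0 0" --pt "0 1 0 0 0" --pt "0 0 0 0 0" --pt "0 0 0 0 0"

```text
time_s: 32.75
ee_pos: [0.4851, -0.4128, 0.2419]
orientation: [3.14, -0.002, 1.465]
contact_force: [-0.6, -0.2, 0.1]
gripper_width: -0.005
grip_force: 0.0
```

Call:
carry_out --pt "0 0 0.8 0 0" --pt "0 0 0.8 0 0" --pt "0 0 0.8 0 0" --pt "0 0 0.8 0 0" --pt "0 0 0.8 0 0" --pt "0 0 0.8 0 0" --pt "0 0 0 0 0" --pt "0 0 0 0 0" --pt "0 0 0 0 0" --pt "0 0 0 0 0"

```text
time_s: 33.58
ee_pos: [0.4832, -0.4151, 0.124]
orientation: [3.139, 0.001, 1.461]
contact_force: [0.4, 0.3, -0.9]
gripper_width: 0.006
grip_force: 0.0
```

```bash
cat >> h.py <<'E'
def chloc():
    s=robot.state();R=Ro.from_euler('z',-1.681).as_matrix()
    print('charger-frame TCP',(R.T@(s['ee_pos']-[.5022,-.2206,0])).round(4),'F',s['contact_force'].round(1),'rpy',s['orientation'].round(3))
E
python3 -c "
from h import *
chloc()
im=imaging.get_image('side')[:,:,::-1];cv2.imwrite('pics/g6.png',cv2.resize(im[80:250,290:480],None,fx=3,fy=3))"
```

```text
charger-frame TCP [0.1954 0.0025 0.124 ] F [ 0.4  0.3 -0.9] rpy [3.139e+00 1.000e-03 1.461e+00]
```

View pics/g6.png

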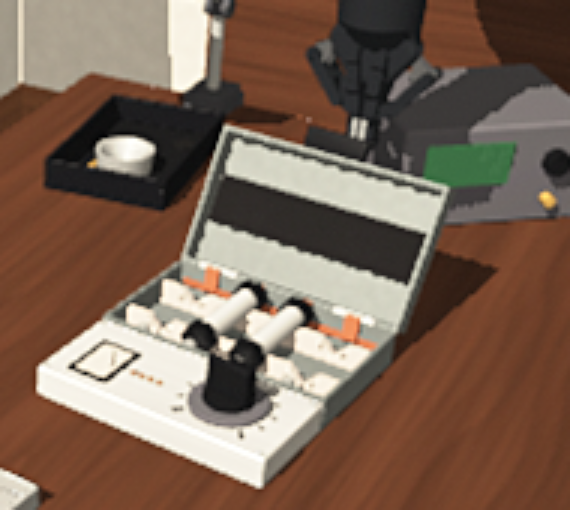

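Call:
carry_out --pt "0.5 0 0 0 0" --pt "0.5 0 0 0 0" --pt "0.5 0 0 0 0" --pt "0.5 0 0 0 0" --pt "0.5 0 0 0 0" --pt "0.5 0 0 0 0" --pt "0.5 0 0 0 0" --pt "0.5 0 0 0 0" --pt "0.5 0 0 0 0" --pt "0.5 0 0 0 0"

```text
time_s: 34.47
ee_pos: [0.4971, -0.2907, 0.1239]
orientation: [3.138, 0.003, 1.461]
contact_force: [1.1, -4.2, 3.7]
gripper_width: 0.005
grip_force: 2.3
```

```bash
python3 -c "
from h import *
chloc()
imaging.get_image('side')
for d in nets.spot_in('shell_tab','side'): print(d)
"
```

```text
charger-frame TCP [0.0703 0.0026 0.1239] F [ 1.1 -4.2  3.7] rpy [3.138e+00 3.000e-03 1.461e+00]
{'bbox': [347.9, 128.4, 426.7, 189.8], 'score': 0.64}
{'bbox': [196.1, 217.1, 220.2, 234.5], 'score': 0.64}
```

Call:
carry_out --pt "0.36 0 -0.06 0 0" --pt "0.36 0 -0.06 0 0" --pt "0.36 0 -0.04 0 0" --pt "0.44 0 0.1 0 0" --pt "0.44 0 0.1 0 0" --pt "0.42 0 0.2 0 0" --pt "0.42 0 0.2 0 0" --pt "0.3 0 0.34 0 0" --pt "0.3 0 0.34 0 0" --pt "0 0 0 0 0"

```text
time_s: 35.4
ee_pos: [0.5049, -0.2023, 0.0924]
orientation: [-3.139, -0.003, 1.465]
contact_force: [0.6, 0.3, 0.3]
gripper_width: 0.001
grip_force: 0.0
```

```bash
python3 -c "
from h import *
chloc()"
```

```text
charger-frame TCP [-0.0185  0.0006  0.0924] F [0.6 0.3 0.3] rpy [-3.139e+00 -3.000e-03  1.465e+00]
```

Call:
carry_out --pt "0.15 0 0.3 0 0" --pt "0.15 0 0.3 0 0" --pt "0.1 0 0.3 0 0" --pt "0.1 0 0.3 0 0" --pt "0.08 0 0.2 0 0" --pt "0 0 0 0 0" --pt "0 0 0 0 0" --pt "0 0 0 0 0" --pt "0 0 0 0 0" --pt "0 0 0 0 0"

```text
time_s: 36.23
ee_pos: [0.5069, -0.1919, 0.0595]
orientation: [3.141, 0.0, 1.461]
contact_force: [0.6, 1.1, -0.5]
gripper_width: 0.005
grip_force: 0.0
```

```bash
python3 -c "
from h import *
chloc()
im=imaging.get_image('side')[:,:,::-1];cv2.imwrite('pics/g7.png',cv2.resize(im[80:250,290:480],None,fx=3,fy=3))"
```

```text
charger-frame TCP [-0.029   0.0015  0.0595] F [ 0.6  1.1 -0.5] rpy [3.141 0.    1.461]
```

View pics/g7.png

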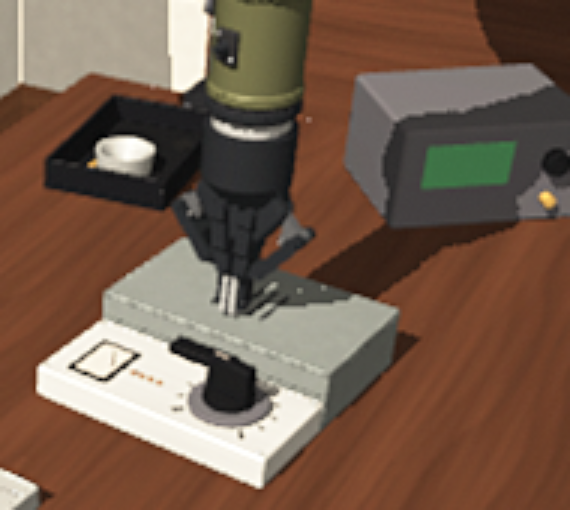

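Call:
carry_out --pt "0 0 0.06 0 0" --pt "0 0 0.06 0 0" --pt "0 0 0.06 0 0" --pt "0 0 0 0 0" --pt "0 0 0 0 0" --pt "0 0 0 0 0" --pt "0 0 0 0 0" --pt "0 0 0 0 0" --pt "0 0 0 0 0" --pt "0 0 0 0 0"

```text
time_s: 37.12
ee_pos: [0.5071, -0.1914, 0.056]
orientation: [3.141, 0.001, 1.461]
contact_force: [-2.7, 1.7, 11.9]
gripper_width: -0.0
grip_force: 6.3
```

Call:
carry_out --pt "0 0 0.04 0 0" --pt "0 0 0.02 0 0" --pt "0 0 0 0 0" --pt "0 0 0 0 0" --pt "0 0 0 0 0" --pt "0 0 0 0 0" --pt "0 0 -0.5 0 0" --pt "0 0 -1 0 0.6" --pt "0 0 -1 0 0.6" --pt "0 0 -1 0 0.6"

```text
time_s: 37.95
ee_pos: [0.5064, -0.1914, 0.1415]
orientation: [-3.141, -0.0, 1.461]
contact_force: [-0.1, 0.3, 0.3]
gripper_width: 0.417
grip_force: 0.0
```

Call:
carry_out --pt "0 0 -0.3 0 0.5" --pt "0.8 -0.5 0 0 0.5" --pt "0.8 -0.5 0 0 0.5" --pt "0.5 -0.5 0 0 0.5" --pt "0.5 -0.5 0 0 0.5" --pt "-1 -1 -1 0 0.5" --pt "-1 -1 -1 0 0.5" --pt "-1 -1 -1 0 0.5" --pt "-1 -1 -1 0 0.5" --pt "0 0 0 0 0.5"

```text
time_s: 38.78
ee_pos: [0.3522, -0.2125, 0.2463]
orientation: [-3.139, 0.005, 1.449]
contact_force: [-0.6, -0.2, 0.1]
gripper_width: 0.502
grip_force: 0.0
```

```bash
python3 -c "
from h import *
chloc()
R=Ro.from_euler('z',-1.681).as_matrix();P=np.array([.5022,-.2206,0])
for q in([.066,.111,.056],[-.066,.111,.056],[-.066,-.111,.056],[.066,-.111,.056],[-.118,-.05,.074]): w=R@q+P;print(w.round(4),proj('top',w).round(1),proj('side',w).round(1))
im=imaging.get_image('top')[:,:,::-1];im2=imaging.get_image('side')[:,:,::-1]
a=cv2.resize(im[240:300,328:388],None,fx=6,fy=6,interpolation=cv2.INTER_CUBIC)
b=cv2.resize(im2[160:240,305:405],None,fx=4,fy=4,interpolation=cv2.INTER_CUBIC)
o=np.zeros((600,800,3),np.uint8);o[:360,:360]=a;o[:320,400:800]=b
c=cv2.resize(im[195:315,330:450],None,fx=2,fy=2);o[360:600,:240]=c
cv2.imwrite('pics/g8.png',o)"
```

```text
charger-frame TCP [ 0.0085 -0.1499  0.2463] F [-0.6 -0.2  0.1] rpy [-3.139  0.005  1.449]
[ 0.6053 -0.2984  0.056 ] [[441.2 208.5]] [[350.4 158.6]]
[ 0.6198 -0.1672  0.056 ] [[385.8 201.6]] [[324.2 177.4]]
[ 0.3991 -0.1428  0.056 ] [[377.6 296.5]] [[399.7 205. ]]
[ 0.3846 -0.274   0.056 ] [[434.9 303.7]] [[423.3 182.7]]
[ 0.4655 -0.0978  0.074 ] [[359.1 266.7]] [[367.5 199.9]]
```

View pics/g8.png

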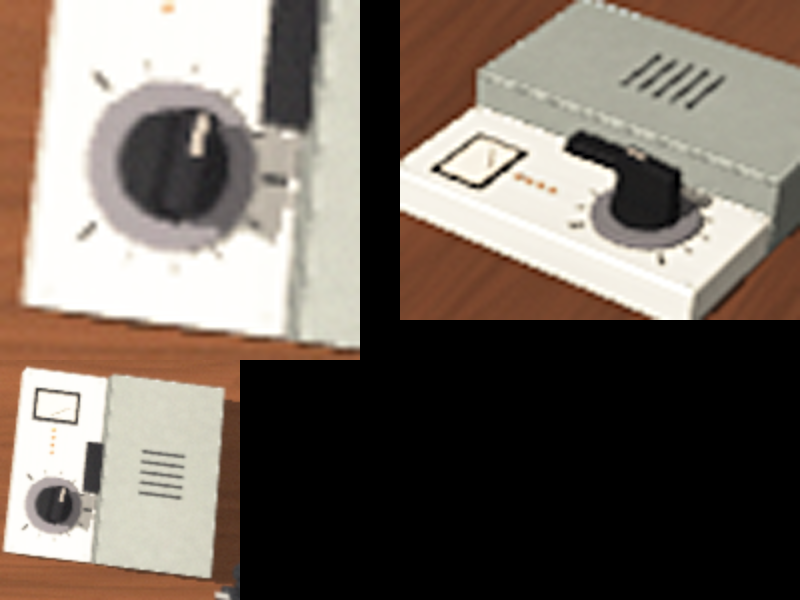

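Run:
```python
from h import *
R=Ro.from_euler('z',-1.681).as_matrix();P=np.array([.5022,-.2206,0])
for n in('top','side'):
    im=imaging.get_image(n).astype(float).mean(2)
    u0,v0=proj(n,R@[-.118,-.05,.074]+P)[0]
    g=im[int(v0)-9:int(v0)+10,int(u0)-9:int(u0)+10]; print(n,u0,v0); print(g.astype(int))
    v,u=np.mgrid[int(v0)-9:int(v0)+10,int(u0)-9:int(u0)+10]
    m=((u-u0)**2+(v-v0)**2<(9 if n=='top' else 8)**2)&(g>95)&(g<256)
    w=(onz(n,np.c_[u[m],v[m]],.074)-P)@R
    print(np.c_[u[m],v[m],g[m],w[:,:2]*1000].round(0).astype(int).tolist())
```

```text
top 359.09909571007597 266.74576630742837
[[173 172 172 173 165 163 161 161 159 157 158 157 162 168 173 159 171 243
  252]
 [173 167 162 160 121 100  81  89  71  55  48  89 119 146 167 170 171 174
  241]
 [168 127  78  57  54  53  46  43  53  59  71 169 133  46 131 166 169 170
  173]
 [129  70  56  55  58  53  45  43  55  58 105 216 165  47  75 140 159 160
  154]
 [ 75  57  56  52  54  52  48  46  52  57 134 212 157  44  80  95  98  97
  121]
 [ 58  54  57  55  58  50  41  45  54  57 210 183  80  42  55  89  99 100
   98]
 [ 61  62  60  58  56  47  46  49  59  66 210 165  52  40  36  81  97 100
   99]
 [ 59  59  57  55  55  50  45  51  57 107 217 166  49  35  34  52  87  97
  100]
 [ 58  56  56  55  58  46  44  54  62  98 201 151  45  35  32  45  86  99
  100]
 [ 59  60  58  60  52  39  50  58  59  57  57  52  42  32  35  34  82 102
  100]
 [ 58  57  60  55  49  38  50  58  59  58  55  51  39  40  31  35  82  99
  100]
 [ 61  60  59  52  45  40  55  57  60  58  53  44  35  33  32  40  83  97
   99]
 [ 59  59  57  58  46  42  54  59  59  58  54  43  38  40  40  36  85  99
  100]
 [ 59
[... 4901 characters left out ...]
 [369, 198, 175, -108, -49], [370, 198, 170, -107, -51], [371, 198, 169, -106, -52], [372, 198, 168, -104, -54], [373, 198, 167, -103, -56], [374, 198, 167, -101, -58], [375, 198, 162, -100, -60], [364, 199, 124, -120, -41], [365, 199, 143, -118, -43], [369, 199, 123, -112, -51], [370, 199, 162, -111, -53], [371, 199, 177, -109, -55], [372, 199, 173, -108, -57], [373, 199, 170, -107, -59], [374, 199, 168, -105, -60], [375, 199, 167, -104, -62], [371, 200, 128, -113, -57], [372, 200, 165, -112, -59], [373, 200, 178, -110, -61], [374, 200, 173, -109, -63], [375, 200, 171, -108, -65], [373, 201, 127, -114, -63], [374, 201, 143, -113, -65], [375, 201, 164, -111, -67], [375, 202, 144, -115, -69]]
```

Call:
carry_out --pt "0.84 0.67 0 0 0.4" --pt "0.84 0.67 0 0 0.4" --pt "0.84 0.67 0 0 0.4" --pt "0.84 0.67 0 0 0.4" --pt "0.84 0.67 0 0 0.4" --pt "0.84 0.67 0 0 0.4" --pt "0 0 0 -1 0.4" --pt "0 0 0 -1 0.4" --pt "0 0 0 -1 0.4" --pt "0 0 0 -1 0.4"

```text
time_s: 39.82
ee_pos: [0.4723, -0.0896, 0.2433]
orientation: [-3.14, -0.002, 1.819]
contact_force: [0.7, -0.4, 0.4]
gripper_width: 0.401
grip_force: 0.0
```

Call:
carry_out --pt "0 0 0 -1 0.4" --pt "0 0 0 -1 0.4" --pt "0 0 0 -1 0.4" --pt "0 0 0 -1 0.4" --pt "0 0 0 -1 0.4" --pt "0 0 0 -1 0.4" --pt "0 0 0 -1 0.4" --pt "0 0 0 -1 0.4" --pt "0 0 0 -1 0.4" --pt "0 0 0 -1 0.4"

```text
time_s: 40.65
ee_pos: [0.4723, -0.0899, 0.2434]
orientation: [3.141, -0.002, 2.691]
contact_force: [-0.0, -0.1, -0.5]
gripper_width: 0.4
grip_force: 0.0
```

Call:
carry_out --pt "0 0 0 -1 0.4" --pt "0 0 0 -1 0.4" --pt "0 0 0 -0.1 0.4" --pt "0 0 0.8 0 0.4" --pt "0 0 0.8 0 0.4" --pt "0 0 0.8 0 0.4" --pt "0 0 0.8 0 0.4" --pt "0 0 0.6 0 0.4" --pt "0 0 0 0 0.4" --pt "0 0 0 0 0.4"

```text
time_s: 41.48
ee_pos: [0.4716, -0.0909, 0.1488]
orientation: [3.141, -0.002, 2.867]
contact_force: [0.2, 0.2, 0.2]
gripper_width: 0.402
grip_force: 0.0
```

Call:
carry_out --pt "0 0 0 0 0.4" --pt "0 0 0 0 0.4" --pt "0 0 0 0 0.4" --pt "0 0 0 0 0.4" --pt "0 0 0 0 0.4" --pt "0 0 0 0 0.4" --pt "0 0 0 0 0.4" --pt "0 0 0 0 0.4" --pt "0 0 0 0 0.4" --pt "0 0 0 0 0.4"

```text
time_s: 42.32
ee_pos: [0.4718, -0.0923, 0.1495]
orientation: [-3.142, 0.0, 2.866]
contact_force: [0.5, -0.0, -0.5]
gripper_width: 0.4
grip_force: 0.0
```

```bash
python3 -c "
from h import *
chloc();s=robot.state();print(s['ee_pos'],s['qpos'])"
```

```text
charger-frame TCP [-0.1241 -0.0444  0.1495] F [ 0.5 -0.  -0.5] rpy [-3.142  0.     2.866]
[ 0.47177133 -0.09233904  0.14949783] [ 0.57905895  0.75107591 -0.79787132  2.05408924  0.85395564  0.70508826
  0.51305695]
```

Call:
carry_out --pt "0.18 -0.28 0 0 0.4" --pt "0 0 0.6 0 0.4" --pt "0 0 0.6 0 0.4" --pt "0 0 0.6 0 0.4" --pt "0 0 0 0 0.4" --pt "0 0 0 0 0.4" --pt "0 0 0 0 0.4" --pt "0 0 0 0 0.4" --pt "0 0 0 0 0.4" --pt "0 0 0 0 0.4"

```text
time_s: 43.15
ee_pos: [0.4659, -0.0979, 0.1051]
orientation: [3.142, 0.001, 2.866]
contact_force: [-1.2, -0.1, 0.5]
gripper_width: 0.4
grip_force: 0.0
```

```bash
python3 -c "
from h import *
chloc()"
```

```text
charger-frame TCP [-0.118  -0.0496  0.1051] F [-1.2 -0.1  0.5] rpy [3.142e+00 1.000e-03 2.866e+00]
```

Call:
carry_out --pt "0 0 0.6 0 0.4" --pt "0 0 0.6 0 0.4" --pt "0 0 0.6 0 0.4" --pt "0 0 0.4 0 0.4" --pt "0 0 0 0 0.4" --pt "0 0 0 0 0" --pt "0 0 0 0 0" --pt "0 0 0 0 0" --pt "0 0 0 0 0" --pt "0 0 0 0 0" --grip_force 30

```text
time_s: 43.98
ee_pos: [0.4658, -0.098, 0.0501]
orientation: [-3.141, 0.001, 2.866]
contact_force: [-0.5, -1.5, 3.3]
gripper_width: 0.158
grip_force: 32.1
```

Call:
carry_out --pt "0 0 0 1 0" --pt "0 0 0 1 0" --pt "0 0 0 1 0" --pt "0 0 0 1 0" --pt "0 0 0 1 0" --pt "0 0 0 1 0" --pt "0 0 0 1 0" --pt "0 0 0 1 0" --pt "0 0 0 1 0" --pt "0 0 0 1 0"

```text
time_s: 44.82
ee_pos: [0.4662, -0.0976, 0.0501]
orientation: [3.14, 0.0, 1.99]
contact_force: [-0.3, 0.8, 3.2]
gripper_width: 0.156
grip_force: 32.0
```

Call:
carry_out --pt "0 0 0 1 0" --pt "0 0 0 1 0" --pt "0 0 0 1 0" --pt "0 0 0 1 0" --pt "0 0 0 1 0" --pt "0 0 0 1 0" --pt "0 0 0 0.1 0" --pt "0 0 0 0 0" --pt "0 0 0 0 0" --pt "0 0 0 0 0"

```text
time_s: 45.65
ee_pos: [0.4665, -0.0975, 0.0501]
orientation: [3.139, -0.001, 1.464]
contact_force: [0.5, 0.9, 5.9]
gripper_width: 0.159
grip_force: 32.4
```

Call:
carry_out --pt "0 0 0 0 0.4" --pt "0 0 0 0 0.4" --pt "0 0 0 0 0.4" --pt "0 0 0 0 0.4" --pt "0 0 -0.6 0 0.4" --pt "0 0 -0.9 0 0.4" --pt "0 0 -1 0 0.4" --pt "0 0 -1 0 0.4" --pt "0 0 -1 0 0.4" --pt "0 0 -1 0 0.4"

```text
time_s: 46.48
ee_pos: [0.4649, -0.0979, 0.188]
orientation: [-3.14, -0.0, 1.462]
contact_force: [0.5, -0.1, 0.4]
gripper_width: 0.401
grip_force: 0.0
```

Call:
carry_out --pt "-0.8 -0.5 -0.5 0 0.4" --pt "-0.8 -0.5 -0.5 0 0.4" --pt "-0.8 -0.5 0 0 0.4" --pt "-0.8 -0.5 0 0 0.4" --pt "-0.8 -0.5 0 0 0.4" --pt "-0.8 -0.5 0 0 0.4" --pt "-0.8 -0.2 0 0 0.4" --pt "-0.8 0 0 0 0.4" --pt "-0.8 0 0 0 0.4" --pt "-0.8 0 0 0 0.4"

```text
time_s: 47.32
ee_pos: [0.3633, -0.2888, 0.2119]
orientation: [-3.141, 0.0, 1.461]
contact_force: [-0.5, 0.8, 0.9]
gripper_width: 0.401
grip_force: 0.0
```

Call:
carry_out --pt "-0.8 0 0 0 0.4" --pt "-0.8 0 0 0 0.4" --pt "-0.8 0 0 0 0.4" --pt "-0.8 0 0 0 0.4" --pt "-0.8 0 0 0 0.4" --pt "-0.8 0 0 0 0.4" --pt "0 0 0 0 0.4" --pt "0 0 0 0 0.4" --pt "0 0 0 0 0.4" --pt "0 0 0 0 0.4"

```text
time_s: 48.15
ee_pos: [0.3513, -0.4057, 0.212]
orientation: [-3.141, -0.001, 1.463]
contact_force: [0.4, 0.5, 0.3]
gripper_width: 0.398
grip_force: 0.0
```

Run:
```python
from h import *
print(robot.state()['ee_pos'])
R=Ro.from_euler('z',-1.681).as_matrix();P=np.array([.5022,-.2206,0])
im=imaging.get_image('top');g=im.astype(float).mean(2)
u0,v0=proj('top',R@[-.118,-.05,.074]+P)[0];print(u0,v0)
print(g[int(v0)-8:int(v0)+9,int(u0)-9:int(u0)+16].astype(int))
s=imaging.get_image('side').astype(float)
# shell tab/rim gap: dark rows just below the front top edge of the shell, in side view
for y in(.09,.06,-.06,-.09):
    a=[proj('side',R@[-.066,y,z]+P)[0] for z in(.030,.032,.056)]
    c=int(round(a[0][0]));print(y,np.round(a,1).tolist(),s[int(a[2][1])-4:int(a[0][1])+6,c].mean(1).astype(int))
sticks('full0',.018)
print('flat on bench?');sticks()
```

```text
[ 0.3512514  -0.40573609  0.21201432]
359.09909571007597 266.74576630742837
[[174 171 166 142 111 102 104  85 112 123 146 165 167 170 170 171 172 174
  242 252 245 160  60  57  56]
 [169 144 116  79  54  54  57  53  55  56  69 112 148 160 164 168 169 169
  172 247 244 154  62  59  56]
 [128  75  56  58  60  56  57  58  55  56  55  55  63  87 141 166 169 172
  163 241 235 147  95  91  70]
 [ 75  56  57  55  57  57  56  57  59  59  56  49  55  66  87 143 166 167
  167 173 238 224 205 211 176]
 [ 57  55  56  54  55  55  56  57  59  53  54  51  52  54  65  88 152 170
  172 162 151 201 249 253 253]
 [ 43  52  46  47  48  45  50  52  55  54  50  51  49  52  52  81 142 167
  168 169 240 251 253 253 253]
 [ 48  55  56  53  53  49  51  49  51  44  46  41  45  47  50  56  80 137
  159 161 169 179 247 253 253]
 [ 45  55  55  57  56  57  54  57  58  52  53  49  50  46  47  53  49  54
   71 137 149 166 247 253 253]
 [ 52  56  62  57  60  58  55  55  60  58  54 100 142 136 125 108  95  81
   68  90 122 168 247 252 252]
 [ 50  55  61  62  59  59  59  61  57  59  60 183 244 237 228 201 185 155
   98
[... 977 characters left out ...]
 166 166 167 166 163 157 225 245 239 237 239]
-0.06 [[379.9, 206.8], [380.0, 206.2], [381.0, 198.2]] [165 165 164 168 161 144 153 167 171 175 154 134 129 174 234 243 203 224]
-0.09 [[390.6, 210.9], [390.7, 210.2], [391.9, 202.2]] [164 164 163 164 197 182 157 163 164 166 165 163 158 143 217 240 236 236]
top 0.58 px [260.6 199.1] world [0.6277 0.1284 0.018 ] yaw 1.478 len 0.105
side 0.75 px [258.3 246.4] world [0.6317 0.1297 0.018 ] yaw 1.494 len 0.122
side 0.37 px [361.3 198.6] world [ 0.5129 -0.1771  0.018 ] yaw 3.093 len 0.307
flat on bench?
top 0.28 px [387.  250.4] world [ 0.5078 -0.1783  0.014 ] yaw 1.494 len 0.25
side 0.4 px [151.7 340. ] world [0.6463 0.4569 0.014 ] yaw 2.897 len 0.106
```

Call:
carry_out --pt "1 0.64 0 0 0" --pt "1 0.64 0 0 0" --pt "1 0.64 0 0 0" --pt "1 0.64 0 0 0" --pt "1 0.64 0 0 0" --pt "1 0.64 0 0 0" --pt "1 0.64 0 0 0" --pt "1 0.64 0 0 0" --pt "1 0.64 0 0 0" --pt "1 0.64 0 0 0"

```text
time_s: 49.48
ee_pos: [0.5382, -0.1749, 0.212]
orientation: [3.142, 0.0, 1.461]
contact_force: [0.2, -0.1, 0.5]
gripper_width: 0.001
grip_force: 0.0
```

Call:
carry_out --pt "0 0 0.9 0 0" --pt "0 0 0.9 0 0" --pt "0 0 0.9 0 0" --pt "0 0 0.9 0 0" --pt "0 0 0.9 0 0" --pt "0 0 0.9 0 0" --pt "0 0 0.4 0 0" --pt "0 0 0 0 0" --pt "0 0 0 0 0" --pt "0 0 0 0 0"

```text
time_s: 50.32
ee_pos: [0.5384, -0.1761, 0.0682]
orientation: [3.139, 0.0, 1.461]
contact_force: [-0.0, -0.1, 0.6]
gripper_width: -0.003
grip_force: 0.0
```

```bash
python3 -c "
from h import *
chloc()"
```

```text
charger-frame TCP [-0.0482  0.0311  0.0682] F [-0.  -0.1  0.6] rpy [3.139 0.    1.461]
```

Call:
carry_out --pt "0 0 0.2 0 0" --pt "0 0 0.1 0 0" --pt "0 0 0.08 0 0" --pt "0 0 0.04 0 0" --pt "0 0 0 0 0" --pt "0 0 0 0 0" --pt "0 0 0 0 0" --pt "0 0 0 0 0" --pt "0 0 0 0 0" --pt "0 0 0 0 0"

```text
time_s: 51.15
ee_pos: [0.5375, -0.1761, 0.0566]
orientation: [3.141, 0.0, 1.461]
contact_force: [-0.7, 0.5, 0.2]
gripper_width: -0.001
grip_force: 0.0
```

Call:
carry_out --pt "0 0 0.04 0 0" --pt "0 0 0 0 0" --pt "0 0 0 0 0" --pt "0 0 0 0 0" --pt "0 0 0 0 0" --pt "0 0 0 0 0" --pt "0 0 0 0 0" --pt "0 0 0 0 0" --pt "0 0 0 0 0" --pt "0 0 0 0 0"

```text
time_s: 51.98
ee_pos: [0.5376, -0.1762, 0.0561]
orientation: [3.141, 0.0, 1.461]
contact_force: [-0.5, 0.0, 5.3]
gripper_width: -0.001
grip_force: 2.6
```

Call:
carry_out --pt "0 0 0.04 0 0" --pt "0 0 0 0 0" --pt "0 0 0 0 0" --pt "0 0 0 0 0" --pt "0 0 0 0 0" --pt "0 0 0 0 0" --pt "0 0 0 0 0" --pt "0 0 0 0 0" --pt "0 0 0 0 0" --pt "0 0 0 0 0"

```text
time_s: 52.82
ee_pos: [0.5376, -0.1762, 0.056]
orientation: [3.141, 0.001, 1.461]
contact_force: [-3.7, 0.8, 13.1]
gripper_width: 0.003
grip_force: 6.6
```

Call:
carry_out --pt "0 0 -0.5 0 0" --pt "0 0 -1 0 0" --pt "0 0 -1 0 0" --pt "0 0 -1 0 0" --pt "0 0 -1 0 0" --pt "0 0 -1 0 0" --pt "0 0 -1 0 0" --pt "0 0 0 0 0" --pt "0 0 0 0 0" --pt "0 0 0 0 0"

```text
time_s: 53.65
ee_pos: [0.5368, -0.1763, 0.2164]
orientation: [-3.14, 0.0, 1.461]
contact_force: [-0.2, 1.0, 0.4]
gripper_width: 0.0
grip_force: 0.0
```

```bash
python3 -c "
from h import *
print(robot.state()['ee_pos']);print(workorder.hand_in())"
```

```text
[ 0.53675727 -0.17632705  0.21641885]
the job is handed in; nothing more can be done
None
```

I handed the job in at about 54 s (no verdict came back): the one charged stick is in the tray, both flat sticks are seated with their buttons to the hinge, the shell is pressed shut to its stop, and the dial points at mark 5.

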